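Pack an absorption cell tight in its holder with spacer plates and a wedge

ROBOT

A 7-joint arm with a two-finger parallel gripper is mounted at the origin on the work surface. World frame = base frame: x ahead of the robot, y to its left, z up, the work surface at z = 0. Lengths are in m, angles in rad, forces in N, time in s.
With the tool pointing down it reaches from about 0.425 to 0.925 m from the base axis. Payload 6.8 kg.
Tool frame: the origin (TCP) lies at the very end of the fingers, on their centre line; the grasp point (between the pads) lies 19 mm behind it (tcp_to_grasp is the z of the grasp point in the tool frame, in m); z points along the fingers, y is the direction in which the jaws open and shut (so a half turn about z gives the same grasp; the last joint's range is limited). The gripper opens to 88 mm and grips with 3 to 60 N. Pads are 20 mm wide; open, the fingers measure 115 mm over their backs; the gripper's body (75 mm by 178 mm) begins 61 mm behind the grasp point.
Start: joints at [-1.375, 0.477, 0.022, 1.555, -0.011, 1.109, -0.083], TCP at [0.202, 0.644, 0.223] pointing down, gripper open.
Joint ranges: [-2.96, 2.96], [-0.34, 2.1], [-1.41, 1.46], [0.24, 2.44], [-1.37, 4.51], [0.17, 1.92], [-2.96, 2.96]. Speed limits (rad/s): [2.39, 2.39, 3.14, 3.14, 3.14, 3.14, 3.14].

INTERFACE

Orientations are given as a rotation vector (axis times angle).
In Python, from station import * gives the robot as it stands.
- The arm moves only by the tool apply_moves, never from a script. Its argument "moves" is text: rows parted by semicolons, each of 7 numbers parted by spaces: the finger opening in mm, from 0 to 87.8, then the shift along the tool's x, y, z in mm, then the turn, a rotation vector about the tool's x, y, z in rad. In form: hand x y z rx ry rz; .... A call has exactly 5 rows; each row is the pose to reach, as a shift and turn from the pose commanded when the call began, along the tool's axes at that moment; what a row does not reach only later rows make up. A row lasts 1/8 s, in which the tool goes at most 62.5 mm and 10.7 degrees, less where a joint would pass 70% of its speed; a pose out of reach is approached as far as the arm can. A call with a gripper value outside its range is refused whole. The fingers move at their own pace and stop on an object; the grip force is fixed at half the most. Time passes only in rows, so rows that repeat a pose let the fingers close, or fill a call up. It gives the time, the measured TCP pose, the force and the opening at its end, in the units of the state.
- read_state(): the state, without advancing time (a new reading comes with each control period).
- read_camera(name): name is "side" or "top" or "wrist"; returns the picture (384x512x3 uint8, blue, green, red); there is no depth.
- get_calibration(name): a dict with "camera_matrix" (3x3 intrinsics, pixels), "camera_from_world" (4x4, takes a point from world to camera coordinates). Camera axes: x right, y up, looking along -z (the intrinsics and any distortion apply to the point x, -y, -z); pixel columns grow to the right and rows downward; lengths in m; the calibration is good to about 2 mm. A picture is of the moment at which its call begins: read the wrist's pose just before it. get_calibration takes no time and is no camera call; for the wrist camera it gives the pose at the moment of the call.
- finish_job(): hands the job in, once; it reports no verdict.
The state is a dict: "time_s": time; "q": joint angles; "joint_vel": joint speeds; "tau": joint torques, N m; "position": TCP position; "tool_rot": TCP orientation; "ft_force": force on the tool from outside, world axes, zero at the start; "torque": the same for the moment, N m; "width": opening from 0.0 (shut) to 1.0 (fully open).
Only numpy, scipy, OpenCV 4.12 (cv2) and the standard library are available. Lean on these libraries where they do the work, as an engineer would, in place of code of your own. Each camera call takes 0.05 s, during which the arm holds its last target.

TASK

Pack the glass cell tight in its grey holder: stand blue spacer plates in the gap between the cell and the sloped aluminium stop, one after another, as many as fit at floor level (one or two), then lower the orange wedge into the rest of the gap, its slope towards the stop, and press it down until you feel it bind. Press firmly but not hard, the cell is glass, and finish while still gripping the wedge and pressing it down, so that cell, plates, wedge and stop stay tight together. Leave unneeded plates standing where they are, do not shift the stop, and leave the other things on the bench alone.

Things in the scene. Friction and masses are not known exactly. Their poses are not given: they have to be found in the camera images.
- holder: grey holder fixed to the bench, 92 (own x) x 188 (own y) mm; its pocket floor is 10 mm above the bench. The open-topped pocket runs along own y, 52 mm wide in x between side walls 20 mm high above the floor. At the -y end the end wall, 64 mm high above the floor, inner face at own y = -86 mm. Origin on the bench under the pocket's centre line
- pocket (a point): point on the pocket floor and centre line where the gap begins when the cell is against the end wall: at y = -46 mm of the holder, 10 mm above the bench; axes as the holder's
- stop (a joint): place of the sliding stop, in m: the gap at floor level from the cell (when against the end wall) to the foot of the stop's slope is 24 mm + this value (0 to 34 mm). The stop is clamped and does not give under normal pushes (below 200 N)
- stop_foot (a point): middle of the lower edge of the stop's sloped face, on the pocket floor; axes as the holder's. The aluminium stop is 46 mm wide, 64 mm high above the floor; its face leans away from the cell, 1 mm in y per 2 mm of height, so the gap is 32 mm wider at the top; behind, the stop reaches 58 mm in +y from this point
- cell_center (a point): centre of the glass cell with black ends, 46 (x) x 40 (y) x 64 mm tall, 250 g, loose, standing in the pocket at the end wall; axes as the holder's
- plate_a_grip (a point): blue spacer plate (three alike, 90 g) standing on its foot: lower part 46 (own x, width) x 20 (own y, thickness) x 64 mm tall; centred on it a tab 40 (x) x 10 (y) x 36 mm, 100 mm tall in all. Grip it by the tab across the 40 mm. Point: in the tab on the plate's axis, 88 mm above the foot. z up; both faces alike
- plate_b_grip (a point): blue spacer plate (three alike, 90 g) standing on its foot: lower part 46 (own x, width) x 20 (own y, thickness) x 64 mm tall; centred on it a tab 40 (x) x 10 (y) x 36 mm, 100 mm tall in all. Grip it by the tab across the 40 mm. Point: in the tab on the plate's axis, 88 mm above the foot. z up; both faces alike
- plate_c_grip (a point): blue spacer plate (three alike, 90 g) standing on its foot: lower part 46 (own x, width) x 20 (own y, thickness) x 64 mm tall; centred on it a tab 40 (x) x 10 (y) x 36 mm, 100 mm tall in all. Grip it by the tab across the 40 mm. Point: in the tab on the plate's axis, 88 mm above the foot. z up; both faces alike
- wedge_grip (a point): orange wedge on its foot, 120 g, 46 mm wide (own x): back (-y) upright, +y side slopes out going up, 1 mm per 2 mm; 26 mm thick at the foot, 58 mm at 64 mm height. On top a tab 40 (x) x 12 (y) x 36 mm: grip it across the 40 mm. Point: in the tab, 88 mm above the foot, 17 mm in +y of the back. At the start its +y is within 1 rad of the holder's +y
- wedge_foot (a point): centre of the underside of the wedge's foot, 13 mm in +y of its upright back. In place, the wedge's +y points along the holder's +y. With r mm of gap left at floor level it binds with its foot 2 x (26 - r) mm above the floor; over 24 mm left, it bottoms without binding
- beaker: clear glass beaker, 72 mm across, 95 mm tall, loose, a bystander; origin at the centre of its underside
- burner: gas burner, red round foot 80 mm across, dark upright tube, 130 mm tall, loose, a bystander; origin at the centre of its underside
- iron_ring: flat dark brown iron ring, 68 mm across, 8 mm thick, loose, a bystander; origin at the centre of its underside
- reagent: amber bottle with black cap, 60 mm across, 135 mm tall, loose, a bystander; origin at the centre of its underside
- flask: greenish conical flask, 76 mm across, 108 mm tall, loose, a bystander; origin at the centre of its underside
Things that resemble listed ones, but are neither listed nor needed, are in the scene too. What is shaped like the part that bears plate_c_grip but brown or yellow is not meant. What is shaped like the part that bears plate_b_grip but brown is not meant.

How it is judged:
By the outcome, as a careful person would: the job done as asked, in the order asked, and still so for the second after the job is handed in, while the arm keeps its last pose, push and grip.
It also fails if it takes over 67 s, if anything falls off the work surface, if the arm or the gripper's body presses on something with over 40 N, if the wrist force passes 120 N, or if a joint passes its speed limit or range.

## Working session

There is one attempt and no reset: what is moved stays moved. The work goes in short steps, Python scripts to look and compute and a tool call to move; the robot and the scene stay as the last step left them, time stands still between calls to the robot, and variables do not carry over. Pictures are saved under pics/ and viewed, and the job is handed in when it is done.

Besides the shell and the picture viewer there is one more tool, called after ">>>" as a command line: name --argument value ..., lists and objects as JSON in quotes. apply_moves: Moves the arm, as the interface text tells. Its arguments: {"type":"object","properties":{"moves":{"type":"string"}},"required":["moves"]}

```bash
ls; mkdir -p pics; python3 - <<'E'
from station import *
import cv2
print(read_state())
for n in("side","top","wrist"):
    c=get_calibration(n); print(n,c)
    cv2.imwrite(f"pics/{n}0.png",read_camera(n))
E
```

```text
pics
{'time_s': 0.0, 'q': array([-1.3750908 ,  0.47777365,  0.02233263,  1.55642911, -0.01152167,
        1.10929397, -0.08310958]), 'joint_vel': array([-1.95015148e-04, -2.23327386e-03,  8.36890151e-04, -1.99274361e-05,
        1.46773333e-03,  7.05695411e-04,  6.45815193e-04]), 'tau': array([ 4.57276528e-04, -5.82875383e+01,  1.53512780e+00, -2.72596174e+01,
       -5.41757676e-02,  1.72564562e-02,  1.65798015e-04]), 'position': array([0.20175468, 0.64352083, 0.22170875]), 'tool_rot': array([-4.75345096e-01, -3.10525860e+00,  2.77863035e-03]), 'ft_force': array([ 0.50619452,  0.65041148, -0.04980269]), 'torque': array([-0.02025959, -0.01906822,  0.02851609]), 'width': 1.0021678403728818}
side {'camera_matrix': array([[382.7415721 ,   0.        , 250.7187952 ],
       [  0.        , 382.7415721 , 190.25805667],
       [  0.        ,   0.        ,   1.        ]]), 'camera_from_world': array([[-0.94837877, -0.31664534,  0.01770435,  0.50780607],
       [ 0.23742206, -0.67187143,  0.7015836 , -0.20693703],
       [-0.21025813,  0.66957039,  0.71236719, -0.9841458 ],
       [ 0.        
[... 329 characters left out ...]
788503,  0.15971588, -0.55534368],
       [-0.15965696,  0.00468441,  0.98716144, -1.25767791],
       [ 0.        ,  0.        ,  0.        ,  1.        ]])}
wrist {'camera_matrix': array([[331.91506243,   0.        , 257.73189894],
       [  0.        , 331.91506243, 193.55491106],
       [  0.        ,   0.        ,   1.        ]]), 'camera_from_world': array([[ 2.99538822e-01,  9.54084078e-01, -2.57866032e-04,
        -6.74900490e-01],
       [-9.13036210e-01,  2.86573221e-01, -2.90242430e-01,
         3.46051261e-02],
       [-2.76841783e-01,  8.71743165e-02,  9.56953116e-01,
        -3.89937652e-01],
       [ 0.00000000e+00,  0.00000000e+00,  0.00000000e+00,
         1.00000000e+00]])}
```

View pics/side0.png

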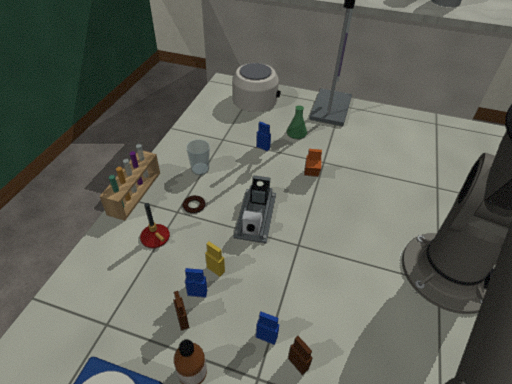

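View pics/top0.png

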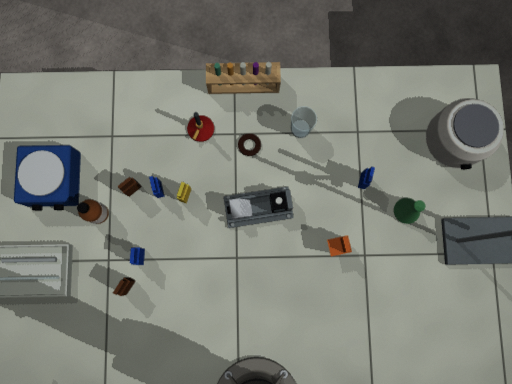

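View pics/wrist0.png

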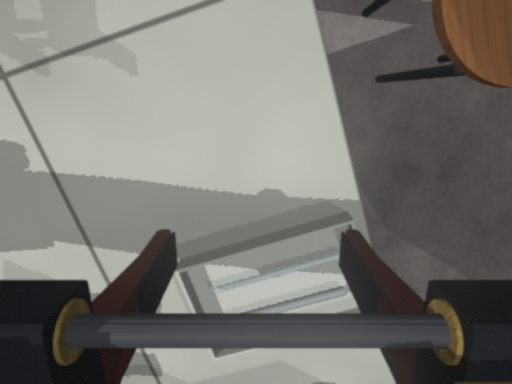

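```bash
cat > h.py <<'E'
from station import *
import cv2, numpy as np
def ray(cal,u,v):
    K=cal["camera_matrix"];T=cal["camera_from_world"]
    d=np.array([(u-K[0,2])/K[0,0],-(v-K[1,2])/K[1,1],-1.])
    R=T[:3,:3];return -R.T@T[:3,3], R.T@d
def onz(cal,u,v,z):
    o,d=ray(cal,u,v);return o+d*(z-o[2])/d[2]
def proj(cal,p):
    T=cal["camera_from_world"];K=cal["camera_matrix"];c=T[:3,:3]@np.asarray(p)+T[:3,3]
    return np.array([K[0,2]+K[0,0]*c[0]/-c[2],K[1,2]+K[1,1]*c[1]/c[2]])
def tri(c1,p1,c2,p2):
    o1,d1=ray(c1,*p1);o2,d2=ray(c2,*p2)
    A=np.stack([d1,-d2],1);s=np.linalg.lstsq(A,o2-o1,rcond=None)[0]
    a=o1+d1*s[0];b=o2+d2*s[1];return (a+b)/2,np.linalg.norm(a-b)
E
python3 - <<'E'
from h import *
t=cv2.imread("pics/top0.png");s=cv2.imread("pics/side0.png")
def crop(im,x0,y0,w,h,f): return cv2.resize(im[y0:y0+h,x0:x0+w],None,fx=f,fy=f,interpolation=cv2.INTER_CUBIC)
cv2.imwrite("pics/c1.png",crop(t,215,175,85,60,9))
cv2.imwrite("pics/c2.png",np.vstack([np.hstack([crop(t,115,165,60,50,6),crop(t,110,240,60,50,6)]),np.hstack([crop(t,345,155,60,50,6),crop(t,315,225,60,50,6)])]))
cv2.imwrite("pics/c3.png",crop(s,230,170,60,75,8))
E
```

```text
(no output)
```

View pics/c1.png

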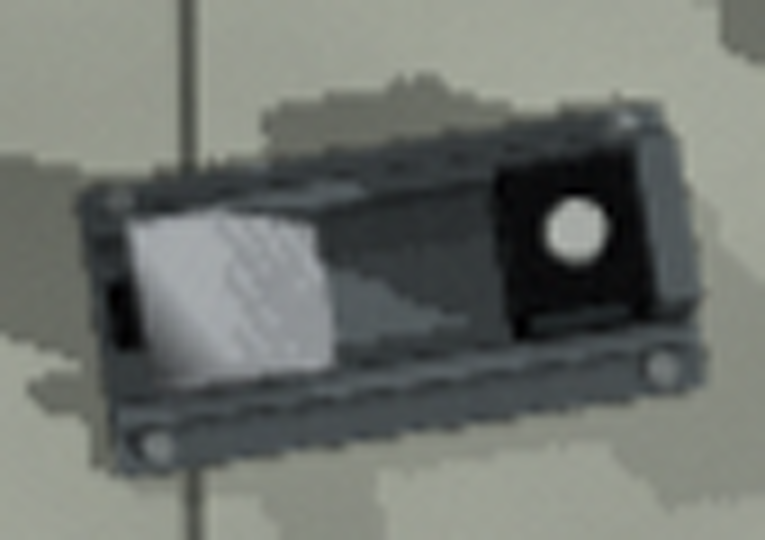

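View pics/c2.png

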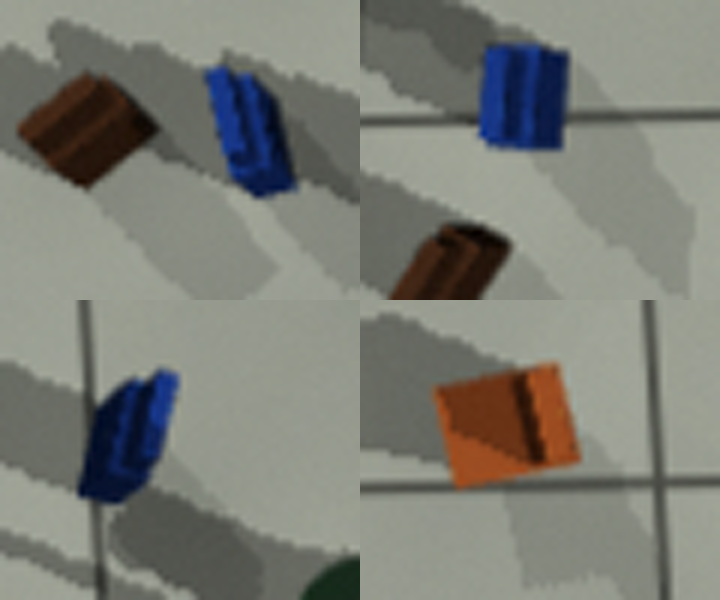

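View pics/c3.png

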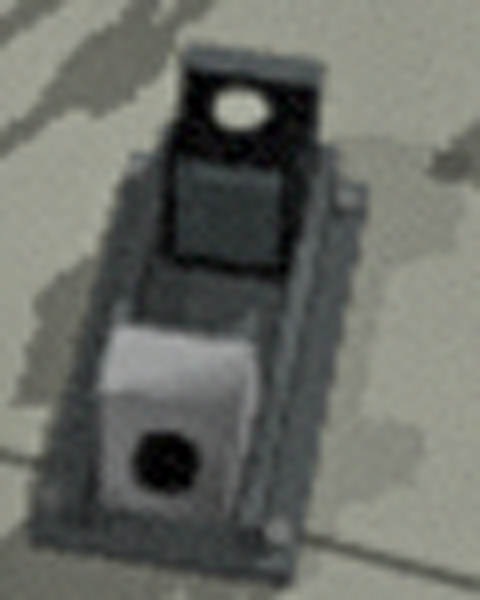

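```bash
python3 - <<'E'
from h import *
np.set_printoptions(precision=4,suppress=True)
t=cv2.imread("pics/top0.png");s=cv2.imread("pics/side0.png")
T=get_calibration("top");S=get_calibration("side")
f=lambda x,y:((x+.5)/9-.5+215,(y+.5)/9-.5+175)
g=lambda x,y:((x+.5)/8-.5+230,(y+.5)/8-.5+170)
print("cell dot z74",onz(T,*f(577,230),.074),onz(S,*g(241,110),.074))
for n,p in dict(bl=(120,470),br=(700,385),tl=(82,190)).items(): print(n,onz(T,*f(*p),.010),onz(T,*f(*p),.03))
print("cell edge",onz(T,*f(497,175),.074),onz(T,*f(515,335),.074))
print("stopfoot",onz(T,*f(318,230),.01),onz(T,*f(334,365),.01))
print("endwall top outer",onz(T,*f(660,105),.074),onz(T,*f(697,295),.074))
for im,c,n in((t,T,"top"),(s,S,"side")):
  hsv=cv2.cvtColor(im,cv2.COLOR_BGR2HSV)
  for col,lo,hi in(("blue",(112,150,60),(125,255,255)),("orange",(5,180,120),(14,255,255))):
    m=cv2.inRange(hsv,lo,hi);_,lab,st,ce=cv2.connectedComponentsWithStats(m)
    for i in range(1,len(st)):
      if 40<st[i,4]: 
        print(n,col,st[i],ce[i],onz(c,*ce[i],.05 ))
E
```

```text
cell dot z74 [ 0.5348 -0.0738  0.074 ] [ 0.5338 -0.0716  0.074 ]
bl [0.4709 0.0671 0.01  ] [0.4691 0.0663 0.03  ]
br [ 0.4944 -0.1154  0.01  ] [ 0.4921 -0.1135  0.03  ]
tl [0.5599 0.0782 0.01  ] [0.5567 0.0771 0.03  ]
cell edge [ 0.552  -0.0502  0.074 ] [ 0.5033 -0.0543  0.074 ]
stopfoot [0.5458 0.0037 0.01  ] [ 0.5028 -0.0005  0.01  ]
endwall top outer [ 0.5725 -0.1     0.074 ] [ 0.5144 -0.1093  0.074 ]
top blue [368 167   6  15  41] [370.6585 173.7317] [ 0.6079 -0.3337  0.05  ]
top blue [150 176  14  22 117] [155.4274 186.5128] [0.5826 0.2649 0.05  ]
top blue [130 248  14  16 144] [136.7431 255.3958] [0.3941 0.3128 0.05  ]
top orange [343 237   8  16  73] [346.4247 244.1507] [ 0.414  -0.2562  0.05  ]
top orange [328 241  15  15  77] [333.9221 250.5714] [ 0.3973 -0.2214  0.05  ]
```

```bash
cat >> h.py <<'E'
from scipy.spatial.transform import Rotation as Ro
np.set_printoptions(precision=4,suppress=True)
def pose(yaw):
    """tool down, tool y axis at angle yaw in world"""
    y=np.array([np.cos(yaw),np.sin(yaw),0]);z=np.array([0,0,-1.]);x=np.cross(y,z)
    return Ro.from_matrix(np.stack([x,y,z],1))
def go(p,yaw,s=None):
    s=s or read_state()
    R0=Ro.from_rotvec(s["tool_rot"]);y0=R0.as_matrix()[:,1];a=np.arctan2(y0[1],y0[0])
    while yaw-a>np.pi/2: yaw-=np.pi
    while yaw-a<-np.pi/2: yaw+=np.pi
    d=R0.inv().apply(np.asarray(p)-s["position"])*1000
    r=(R0.inv()*pose(yaw)).as_rotvec()
    print("t",round(s["time_s"],2),"shift",d.round(1),"turn",r.round(3),"cur yaw",round(a,3),"F",s["ft_force"].round(1),"w",round(s["width"]*88,1),"q7",round(s["q"][6],2))
E
python3 - <<'E'
from h import *
s=read_state();W=get_calibration("wrist")["camera_from_world"]
R=Ro.from_rotvec(s["tool_rot"]);print(R.as_matrix())
o=-W[:3,:3].T@W[:3,3];print("cam in tool",R.inv().apply(o-s["position"]),"view dir tool",R.inv().apply(-W[2,:3]))
go([.49,.30,.26],0)
go([.49,.30,.26],1.57)
E
```

```text
[[-0.9542  0.2992 -0.0003]
 [ 0.2992  0.9542 -0.0013]
 [-0.0001 -0.0013 -1.    ]]
cam in tool [ 0.0798  0.0003 -0.1612] view dir tool [-0.2901  0.0012  0.957 ]
t 0.15 shift [-377.8 -241.8  -37.7] turn [-0.001  0.001  1.267] cur yaw 1.267 F [-0.2  0.7  0.2] w 88.5 q7 -0.08
t 0.15 shift [-377.8 -241.8  -37.7] turn [-0.001 -0.    -0.303] cur yaw 1.267 F [-0.2  0.7  0.2] w 88.5 q7 -0.08
```

```bash
python3 - <<'E'
from h import *
go([.44,.29,.28],1.57)
E
```

```text
t 0.15 shift [-333.1 -266.3  -57.7] turn [-0.001 -0.    -0.303] cur yaw 1.267 F [-0.2  0.7  0.2] w 88.5 q7 -0.08
```

>>> apply_moves --moves "87 -333 -266 -58 0 0 -0.303; 87 -333 -266 -58 0 0 -0.303; 87 -333 -266 -58 0 0 -0.303; 87 -333 -266 -58 0 0 -0.303; 87 -333 -266 -58 0 0 -0.303"

```text
time_s: 0.78
position: [0.3759, 0.3853, 0.265]
tool_rot: [0.001, 3.142, -0.0]
ft_force: [0.9, 0.3, -0.9]
width: 0.988
```

```bash
python3 - <<'E'
from h import *
go([.44,.29,.28],1.57)
E
```

```text
t 0.78 shift [-64.2 -95.3 -15. ] turn [-0.  0. -0.] cur yaw 1.57 F [ 0.9  0.3 -0.9] w 87.0 q7 0.67
```

>>> apply_moves --moves "87 -64 -95 -15 0 0 0; 87 -64 -95 -15 0 0 0; 87 -64 -95 -15 0 0 0; 87 -64 -95 -15 0 0 0; 87 -64 -95 -15 0 0 0"

```text
time_s: 1.4
position: [0.4377, 0.2937, 0.2794]
tool_rot: [0.003, -3.141, 0.0]
ft_force: [-0.2, 0.0, -0.3]
width: 0.994
```

```bash
python3 - <<'E'
from h import *
import json
go([.47,-0.0,.30],1.57)
c=get_calibration("wrist");im=read_camera("wrist");cv2.imwrite("pics/w1.png",im)
np.savez("w1.npz",**c)
E
```

```text
t 1.4 shift [ -31.6 -293.8  -20.6] turn [-0.    -0.001  0.003] cur yaw 1.573 F [-0.2  0.  -0.3] w 87.5 q7 0.89
```

View pics/w1.png

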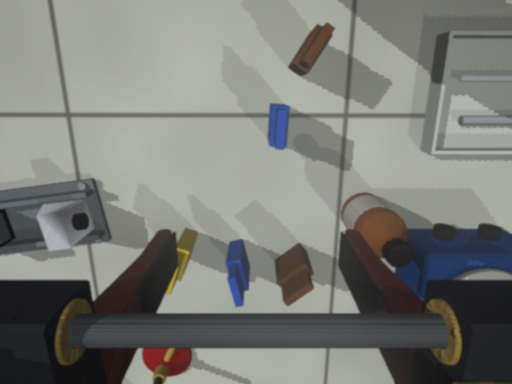

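```bash
python3 - <<'E'
from h import *
im=cv2.imread("pics/w1.png")
a=cv2.resize(im[95:160,250:310],None,fx=6,fy=6,interpolation=cv2.INTER_CUBIC)
b=cv2.resize(im[230:295+15,210:270],None,fx=6,fy=6,interpolation=cv2.INTER_CUBIC)[:390]
b=cv2.resize(im[235:310,205:265],None,fx=6,fy=6,interpolation=cv2.INTER_CUBIC)
a=cv2.copyMakeBorder(a,0,b.shape[0]-a.shape[0],0,0,cv2.BORDER_CONSTANT)
cv2.imwrite("pics/c4.png",np.clip(np.hstack([a,b]).astype(float)*1.6,0,255).astype(np.uint8))
E
```

```text
(no output)
```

View pics/c4.png

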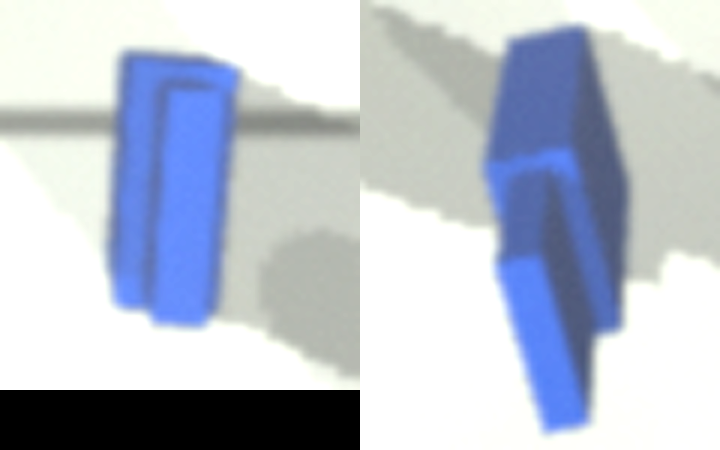

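```bash
python3 - <<'E'
from h import *
W=dict(np.load("w1.npz"))
A=lambda x,y:onz(W,(x+.5)/6-.5+250,(y+.5)/6-.5+95,.100)
B=lambda x,y:onz(W,(x-360+.5)/6-.5+205,(y+.5)/6-.5+235,.100)
for f,P in((A,[(165,85),(222,90),(207,325),(152,322)]),(B,[(500,262),(545,258),(590,422),(545,432)])):
    q=np.array([f(*p) for p in P]);e=(q[0]+q[1]-q[2]-q[3])/2
    print(q.mean(0),np.linalg.norm(e),np.linalg.norm(q[0]-q[1]),"yaw",np.arctan2(e[1],e[0])%np.pi)
T=get_calibration("top")
# top camera cross-check
print(onz(T,136.7,255.4,.09))
s=read_state();print(s["position"])
E
```

```text
[0.3932 0.3175 0.1   ] 0.03934605140484794 0.009513785558934814 yaw 3.103090426692306
[0.5826 0.2684 0.1   ] 0.03850875472066011 0.008775205179690746 yaw 0.2135297776907028
[0.3926 0.3035 0.09  ]
[0.4378 0.2937 0.2794]
```

```bash
python3 - <<'E'
from h import *
go([.60,-.02,.16],1.57)
print(read_state()["q"])
E
```

```text
t 1.45 shift [-161.6 -314.   119.4] turn [-0.    -0.001  0.003] cur yaw 1.573 F [1.1 0.1 1.1] w 87.1 q7 0.89
[-0.8175  0.1786  0.1248  1.8445 -0.025   1.1207  0.8891]
```

>>> apply_moves --moves "60 -30 -62 20 0 0 0; 60 -70 -124 50 0 0 0; 60 -110 -186 80 0 0 0; 60 -140 -248 100 0 0 0; 60 -162 -314 119 0 0 0"

```text
time_s: 2.08
position: [0.5788, 0.0327, 0.1774]
tool_rot: [0.004, -3.141, -0.001]
ft_force: [0.4, 0.3, 0.5]
width: 0.687
```

>>> apply_moves --moves "60 0 0 0 0 0 0; 60 0 0 0 0 0 0; 60 0 0 0 0 0 0; 60 0 0 0 0 0 0; 60 0 0 0 0 0 0"

```text
time_s: 2.7
position: [0.578, 0.0335, 0.1787]
tool_rot: [-0.001, 3.141, 0.001]
ft_force: [0.3, -0.2, -0.2]
width: 0.685
```

```bash
python3 - <<'E'
from h import *
print(read_state()["position"])
c=get_calibration("wrist");im=read_camera("wrist");cv2.imwrite("pics/w2.png",im)
np.savez("w2.npz",**c)
cv2.imwrite("pics/w2b.png",cv2.resize(im[0:240,100:400],None,fx=2.6,fy=2.5,interpolation=cv2.INTER_CUBIC))
E
```

```text
[0.578  0.0335 0.1787]
```

View pics/w2.png

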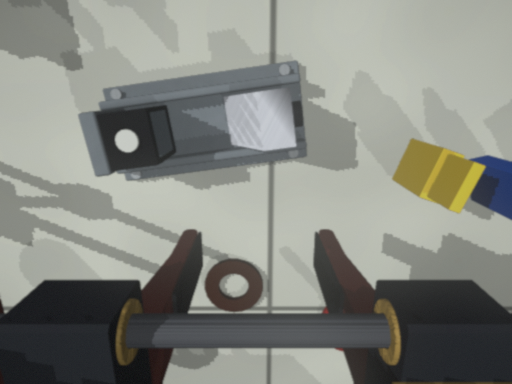

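```bash
python3 - <<'E'
from h import *
im=cv2.imread("pics/w2.png")
cv2.imwrite("pics/w2b.png",np.clip(1.4*cv2.resize(im[55:190,75:315],None,fx=3.3,fy=3.3,interpolation=cv2.INTER_CUBIC),0,255).astype(np.uint8))
E
```

```text
(no output)
```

View pics/w2b.png

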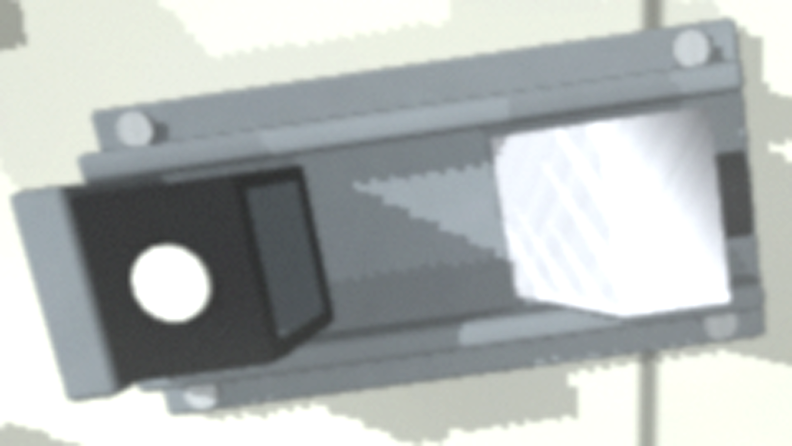

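```bash
python3 - <<'E'
from h import *
W=dict(np.load("w2.npz"))
F=lambda x,y,z:onz(W,(x+.5)/3.3-.5+75,(y+.5)/3.3-.5+55,z)
P=dict(fl=(95,113,.01),fr=(735,20,.01),br=(762,332,.01),bl=(172,412,.01),cf1=(303,167,.01),cf2=(331,318,.01),sf1=(495,140,.01),sf2=(516,297,.01),dot=(171,283,.074),ct1=(237,185,.074),ct2=(278,357,.074),et1=(68,190,.074),et2=(118,385,.074),eo1=(15,197,.074),eo2=(72,400,.074))
P={k:F(*v) for k,v in P.items()}
for k,v in P.items(): print(k,v)
e=P["fr"]-P["fl"];print("yaw",np.arctan2(-e[0],e[1]),np.linalg.norm(e))
e=P["br"]-P["bl"];print("yaw",np.arctan2(-e[0],e[1]),np.linalg.norm(e))
for y0 in (.135,):
  y=np.array([-np.sin(y0),np.cos(y0),0]);x=np.array([np.cos(y0),np.sin(y0),0])
  c=(P["fl"]+P["fr"]+P["bl"]+P["br"])/4;print("c",c)
  for k,v in P.items(): print(k,"own",(v-c)@x*1e3,(v-c)@y*1e3)
E
```

```text
fl [ 0.4949 -0.1119  0.01  ]
fr [0.47   0.0709 0.01  ]
br [0.5584 0.0822 0.01  ]
bl [ 0.5835 -0.1     0.01  ]
cf1 [ 0.5099 -0.0535  0.01  ]
cf2 [ 0.5541 -0.0485  0.01  ]
sf1 [0.5023 0.0026 0.01  ]
sf2 [0.5478 0.0076 0.01  ]
dot [ 0.5348 -0.0706  0.074 ]
ct1 [ 0.5117 -0.0525  0.074 ]
ct2 [ 0.5529 -0.0464  0.074 ]
et1 [ 0.5129 -0.0924  0.074 ]
et2 [ 0.56   -0.0867  0.074 ]
eo1 [ 0.5145 -0.1052  0.074 ]
eo2 [ 0.5638 -0.0987  0.074 ]
yaw 0.13553214626056911 0.18454989256743962
yaw 0.13665366223401249 0.1839380422521734
c [ 0.5267 -0.0147  0.01  ]
fl own -44.58020256558493 -92.07828702316583
fr own -44.67841009616806 92.47157941388807
br own 44.47722070325669 91.77224918156757
bl own 44.781391958496194 -92.16554157228978
cf1 own -21.86664011594997 -36.15419699053446
cf2 own 22.616592379898453 -37.20300505718335
sf1 own -21.80458072866637 20.449258374712482
sf2 own 23.87728298446344 19.30729668772376
dot own 0.46091099486362413 -56.52056069819261
ct1 own -19.90086467459551 -35.40216166361765
ct2 own 21.756288522287363 -34.90778601784191
et1 own -24.139616143971217 -75.1499677970208
et2 own 23.32626202514355 -75.8307469121733
eo1 own -24.259081509807018 -87.99310649419915
eo2 own 25.511585909431993 -88.19554350145819
```

```bash
sed -i 's/def go(p,yaw,s=None):/def go(p,yaw,s=None,wrap=True):/; s/while yaw-a>/while wrap and yaw-a>/; s/while yaw-a</while wrap and yaw-a</' h.py
cat >> h.py <<'E'
HC=np.array([.5267,-.0147]);HY=.136
def hp(x,y,z): # mm own(measured frame) -> world
    return np.r_[HC+np.array([np.cos(HY),np.sin(HY)])*x/1e3+np.array([-np.sin(HY),np.cos(HY)])*y/1e3,z]
E
python3 - <<'E'
from h import *
go([.393,.3175,.16],-.0385,wrap=False)
E
```

```text
t 2.75 shift [185.  284.3  18.7] turn [0.    0.    1.609] cur yaw 1.571 F [-0.4 -0.6  0.1] w 60.0 q7 1.52
```

>>> apply_moves --moves "60 37 57 4 0 0 0.186; 60 74 114 8 0 0 0.372; 60 111 171 12 0 0 0.55; 60 148 228 16 0 0 0.73; 60 185 284 19 0 0 0.91"

```text
time_s: 3.38
position: [0.4226, 0.2731, 0.1624]
tool_rot: [1.308, 2.856, 0.001]
ft_force: [1.1, 1.0, -0.3]
width: 0.68
```

```bash
python3 - <<'E'
from h import *
go([.393,.3175,.14],-.0385,wrap=False)
E
```

```text
t 3.38 shift [53.   6.6 22.4] turn [ 0.001 -0.     0.751] cur yaw 0.712 F [ 1.1  1.  -0.3] w 59.9 q7 0.14
```

>>> apply_moves --moves "60 20 3 5 0 0 0.18; 60 40 5 10 0 0 0.36; 60 53 7 15 0 0 0.54; 60 53 7 20 0 0 0.72; 60 53 7 22 0 0 0.751"

```text
time_s: 4.0
position: [0.3938, 0.3163, 0.14]
tool_rot: [2.257, 2.185, -0.0]
ft_force: [-0.4, 0.3, -0.1]
width: 0.682
```

```bash
python3 - <<'E'
from h import *
go([.393,.3175,.069],-.0385,wrap=False)
c=get_calibration("wrist");im=read_camera("wrist");cv2.imwrite("pics/w3.png",im)
print(proj(c,[.393,.3175,.1]))
E
```

```text
t 4.0 shift [ 1.2 -0.9 71. ] turn [-0.     0.     0.006] cur yaw -0.033 F [-0.4  0.3 -0.1] w 60.0 q7 -0.63
[255.9936 220.3964]
```

View pics/w3.png

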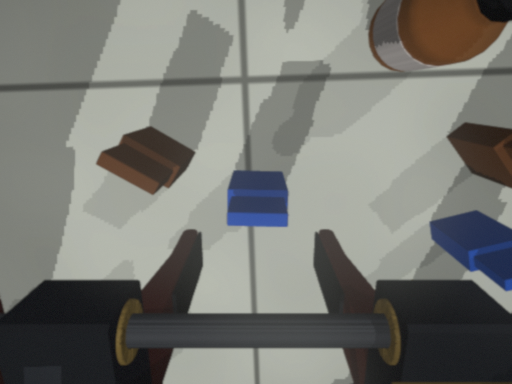

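>>> apply_moves --moves "60 1 -1 25 0 0 0; 60 1 -1 50 0 0 0; 60 1 -1 71 0 0 0; 60 1 -1 71 0 0 0; 36 1 -1 71 0 0 0"

```text
time_s: 4.68
position: [0.3938, 0.3173, 0.0699]
tool_rot: [-2.257, -2.185, -0.002]
ft_force: [0.3, -0.3, -0.2]
width: 0.603
```

>>> apply_moves --moves "30 0 0 0 0 0 0; 30 0 0 0 0 0 0; 30 0 0 0 0 0 0; 30 0 0 -15 0 0 0; 30 0 0 -40 0 0 0"

```text
time_s: 5.3
position: [0.3926, 0.3165, 0.1097]
tool_rot: [2.258, 2.184, -0.003]
ft_force: [-0.0, -0.1, -0.2]
width: 0.451
```

```bash
python3 - <<'E'
from h import *
print(hp(0,-21,.16)); go(hp(0,-21,.16),HY)
E
```

```text
[ 0.5295 -0.0355  0.16  ]
t 5.3 shift [-347.3  148.6  -50. ] turn [-0.001  0.001 -0.169] cur yaw -0.033 F [-0.  -0.1 -0.2] w 39.7 q7 -0.6
```

>>> apply_moves --moves "30 -30 13 -30 0 0 -0.03; 30 -90 38 -55 0 0 -0.07; 30 -150 64 -55 0 0 -0.1; 30 -210 90 -55 0 0 -0.14; 30 -270 115 -55 0 0 -0.169"

```text
time_s: 5.92
position: [0.4943, 0.0557, 0.1652]
tool_rot: [2.064, 2.368, 0.002]
ft_force: [1.5, 0.3, -1.2]
width: 0.453
```

```bash
python3 - <<'E'
from h import *
go(hp(0,-21,.165),HY)
E
```

```text
t 5.92 shift [-95.2  22.5   0.2] turn [ 0.001 -0.001  0.001] cur yaw 0.137 F [ 1.5  0.3 -1.2] w 39.9 q7 0.1
```

>>> apply_moves --moves "30 -45 11 0 0 0 0; 30 -95 22 0 0 0 0; 30 -95 22 0 0 0 0; 30 -95 22 0 0 0 0; 30 -95 22 0 0 0 0"

```text
time_s: 6.55
position: [0.528, -0.0321, 0.1642]
tool_rot: [-2.063, -2.369, -0.001]
ft_force: [-0.6, -0.1, -0.5]
width: 0.452
```

```bash
python3 - <<'E'
from h import *
go(hp(0,-21,.079),HY)
c=get_calibration("wrist");im=read_camera("wrist");np.savez("w4.npz",**c);cv2.imwrite("pics/w4.png",im);cv2.imwrite("pics/t4.png",cv2.resize(read_camera("top")[150:260,180:330],None,fx=5,fy=5,interpolation=cv2.INTER_CUBIC))
E
```

```text
t 6.55 shift [-3.6  1.1 85.2] turn [-0.    -0.001  0.002] cur yaw 0.138 F [-0.6 -0.1 -0.5] w 39.8 q7 0.32
```

View pics/w4.png

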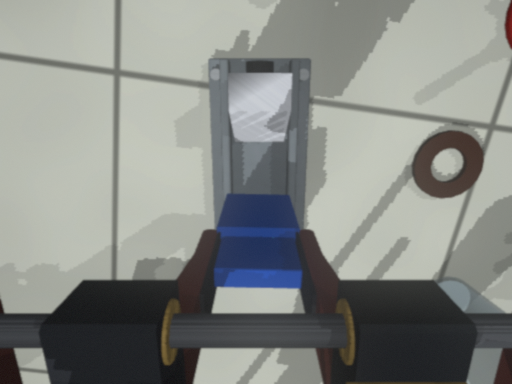

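```bash
python3 - <<'E'
from h import *
W=dict(np.load("w4.npz"))
def own(p):
    d=p[:2]-HC;return d@[np.cos(HY),np.sin(HY)]*1e3,d@[-np.sin(HY),np.cos(HY)]*1e3
for n,u,v,z in(("sfL",235,140,.01),("sfR",288,140,.01),("bL",209,60,.005),("bR",311,60,.005),("topL",229,72,.074),("topR",293,72,.074)): print(n,own(onz(W,u,v,z)))
im=cv2.imread("pics/w4.png");cv2.imwrite("pics/c5.png",np.clip(1.4*cv2.resize(im[50:240,190:330],None,fx=3.1,fy=3.1,interpolation=cv2.INTER_CUBIC),0,255).astype(np.uint8))
E
```

```text
sfL (np.float64(-22.371809130131172), np.float64(20.483432989646303))
sfR (np.float64(27.80744723836893), np.float64(20.564838911090234))
bL (np.float64(-44.79701082759792), np.float64(91.45412961195333))
bR (np.float64(46.94714275169581), np.float64(91.5914838947573))
topL (np.float64(-21.38042540998913), np.float64(77.31618721812664))
topR (np.float64(24.23525169658343), np.float64(77.38528922258355))
```

View pics/c5.png

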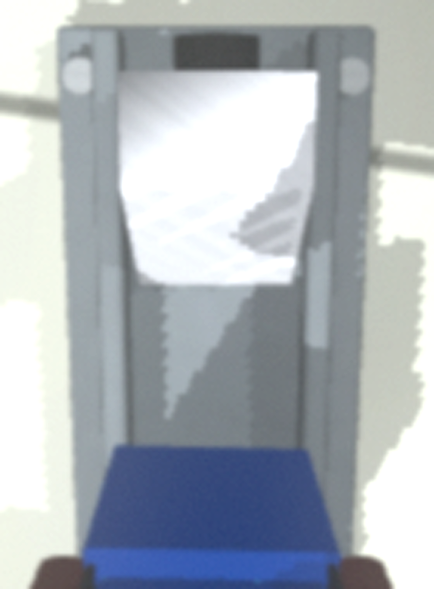

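View pics/t4.png

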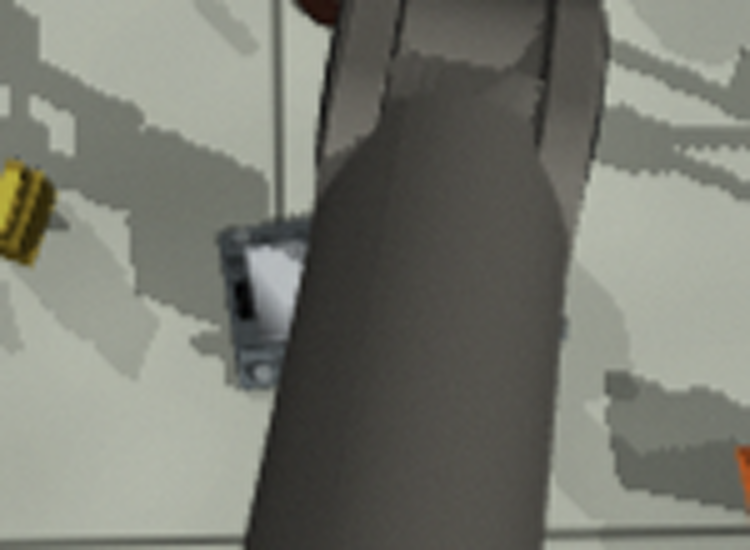

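>>> apply_moves --moves "30 -2 2 15 0 0 0; 30 -2 2 40 0 0 0; 30 -2 2 60 0 0 0; 30 -2 2 75 0 0 0; 30 -2 2 83 0 0 0"

```text
time_s: 7.28
position: [0.5301, -0.0354, 0.0799]
tool_rot: [-2.065, -2.366, 0.002]
ft_force: [-2.3, -0.1, 24.1]
width: 0.45
```

```bash
python3 - <<'E'
from h import *
go(hp(1,-26,.079),HY)
c=get_calibration("wrist");im=read_camera("wrist");np.savez("w5.npz",**c);cv2.imwrite("pics/w5.png",im)
E
```

```text
t 7.28 shift [-5.   0.4  0.9] turn [-0.002  0.    -0.   ] cur yaw 0.136 F [-2.3 -0.1 24.1] w 39.6 q7 0.42
```

View pics/w5.png

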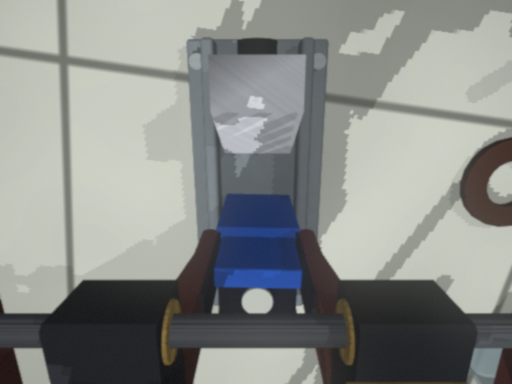

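>>> apply_moves --moves "30 0 0 -1 0 0 0; 30 -2 0 -1 0 0 0; 30 -4 0 -1 0 0 0; 30 -5 0 -1 0 0 0; 30 -5 0 -1 0 0 0"

```text
time_s: 7.95
position: [0.5314, -0.0404, 0.0822]
tool_rot: [2.066, 2.367, 0.0]
ft_force: [-0.1, -0.6, -0.5]
width: 0.454
```

```bash
python3 - <<'E'
from h import *
go(hp(1,-26,.079),HY)
E
```

```text
t 7.95 shift [ 0.1 -0.2  3.2] turn [ 0. -0. -0.] cur yaw 0.136 F [-0.1 -0.6 -0.5] w 40.0 q7 0.42
```

>>> apply_moves --moves "30 0 0 1.5 0 0 0; 30 -0.7 0 1.5 0 0 0; 30 -1.4 0 1.5 0 0 0; 30 -2 0 1.5 0 0 0; 30 -2 0 1.5 0 0 0"

```text
time_s: 8.57
position: [0.5314, -0.0414, 0.0806]
tool_rot: [-2.064, -2.367, -0.001]
ft_force: [-0.6, 5.3, -0.8]
width: 0.454
```

```bash
python3 - <<'E'
from h import *
go(hp(1,-26,.079),HY)
E
```

```text
t 8.57 shift [ 1.1 -0.1  1.6] turn [-0.    -0.001  0.   ] cur yaw 0.136 F [-0.6  5.3 -0.8] w 40.0 q7 0.43
```

>>> apply_moves --moves "30 -0.5 0 0.7 0 0 0; 30 -0.5 0 1 0 0 0; 30 -0.5 0 1 0 0 0; 42 -0.3 0 1 0 0 0; 60 -0.3 0 1 0 0 0"

```text
time_s: 9.2
position: [0.5318, -0.0438, 0.0798]
tool_rot: [2.066, 2.365, -0.001]
ft_force: [-0.7, -0.3, 0.5]
width: 0.554
```

>>> apply_moves --moves "60 0 0 0 0 0 0; 60 0 0 -15 0 0 0; 60 0 0 -40 0 0 0; 60 0 0 -70 0 0 0; 60 0 0 -85 0 0 0"

```text
time_s: 9.82
position: [0.5325, -0.043, 0.1668]
tool_rot: [2.065, 2.365, 0.003]
ft_force: [-0.0, 1.1, -0.6]
width: 0.684
```

```bash
python3 - <<'E'
from h import *
c=get_calibration("wrist");im=read_camera("wrist");cv2.imwrite("pics/w6.png",im)
go([.5826,.2684,.165],.2135)
E
```

```text
t 9.88 shift [301.9  90.9   3.3] turn [ 0.004  0.    -0.078] cur yaw 0.135 F [ 0.4 -0.5  1.3] w 60.0 q7 0.34
```

View pics/w6.png

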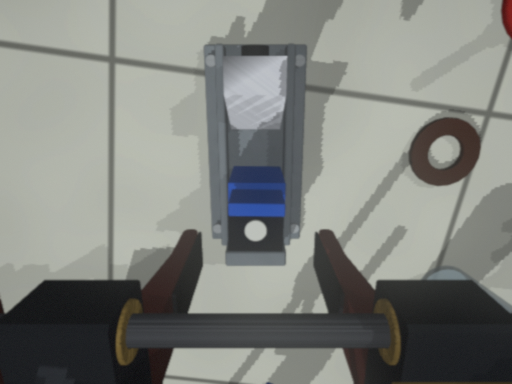

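>>> apply_moves --moves "60 60 18 1 0 0 -0.02; 60 120 36 2 0 0 -0.04; 60 180 54 3 0 0 -0.06; 60 240 72 3 0 0 -0.078; 60 302 91 3 0 0 -0.078"

```text
time_s: 10.5
position: [0.5803, 0.2678, 0.1611]
tool_rot: [-1.972, -2.446, 0.001]
ft_force: [0.2, 0.3, 0.9]
width: 0.681
```

```bash
python3 - <<'E'
from h import *
go([.5826,.2684,.135],.2135)
E
```

```text
t 10.5 shift [ 0.1  2.4 26.1] turn [-0.001  0.     0.   ] cur yaw 0.214 F [0.2 0.3 0.9] w 59.9 q7 -0.07
```

>>> apply_moves --moves "60 0 2.4 13 0 0 0; 60 0 2.4 26 0 0 0; 60 0 2.4 26 0 0 0; 60 0 2.4 26 0 0 0; 60 0 2.4 26 0 0 0"

```text
time_s: 11.12
position: [0.5833, 0.2657, 0.1363]
tool_rot: [1.973, 2.444, 0.001]
ft_force: [0.2, -1.3, 0.5]
width: 0.681
```

```bash
python3 - <<'E'
from h import *
go([.5826,.2684,.069],.2135)
c=get_calibration("wrist");im=read_camera("wrist");cv2.imwrite("pics/w7.png",im);np.savez("w7.npz",**c)
print(proj(c,[.5826,.2684,.1]))
E
```

```text
t 11.12 shift [ 2.8 -0.2 67.3] turn [ 0.001 -0.    -0.001] cur yaw 0.212 F [ 0.2 -1.3  0.5] w 60.0 q7 -0.05
[256.9522 220.1305]
```

View pics/w7.png

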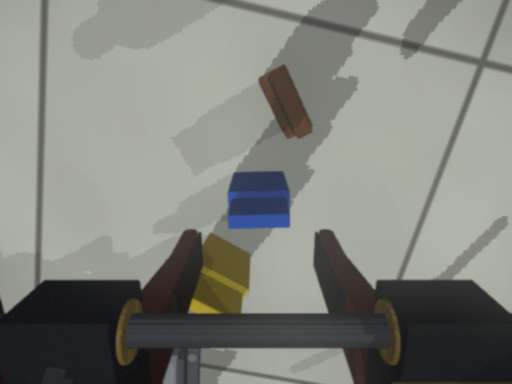

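```bash
python3 - <<'E'
from h import *
c=dict(np.load("w7.npz"));s=read_state();R=Ro.from_rotvec(s["tool_rot"])
for u,v,z in((250,262,.064),(210,234,.064),(203,265,.064),(205,265,.1),(248,290,.1),(227,227,.1),(289,227,.1)):
    print(u,v,z,R.inv().apply(onz(c,u,v,z)-s["position"])*1e3)
E
```

```text
250 262 0.064 [-46.7384  -5.7517  72.2549]
210 234 0.064 [-22.8974 -36.0913  72.2371]
203 265 0.064 [-49.3173 -42.7161  72.2208]
205 265 0.1 [-29.3958 -34.7302  36.2357]
248 290 0.1 [-48.4699  -6.3189  36.2537]
227 227 0.1 [ -2.1921 -19.3498  36.2601]
289 227 0.1 [-2.2403 20.4089 36.2956]
```

>>> apply_moves --moves "60 3 0 20 0 0 0; 60 3 0 45 0 0 0; 60 3 0 67 0 0 0; 60 3 0 67 0 0 0; 36 3 0 67 0 0 0"

```text
time_s: 11.8
position: [0.5824, 0.2695, 0.0688]
tool_rot: [1.972, 2.445, 0.0]
ft_force: [-0.0, -0.0, 0.3]
width: 0.608
```

>>> apply_moves --moves "30 0 0 0 0 0 0; 30 0 0 0 0 0 0; 30 0 0 0 0 0 0; 30 0 0 -25 0 0 0; 30 0 0 -60 0 0 0"

```text
time_s: 12.42
position: [0.5811, 0.269, 0.1283]
tool_rot: [-1.971, -2.445, 0.004]
ft_force: [0.1, 0.9, -0.3]
width: 0.453
```

```bash
python3 - <<'E'
from h import *
go(hp(1,0,.168),HY)
E
```

```text
t 12.43 shift [-265.8 -112.5  -39.2] turn [-0.003  0.001  0.078] cur yaw 0.214 F [ 0.1  0.9 -0.3] w 39.9 q7 -0.06
```

>>> apply_moves --moves "30 -25 -11 -25 0 0 0.02; 30 -75 -32 -39 0 0 0.04; 30 -130 -55 -39 0 0 0.06; 30 -190 -80 -39 0 0 0.078; 30 -240 -101 -39 0 0 0.078"

```text
time_s: 13.05
position: [0.5335, 0.0113, 0.1678]
tool_rot: [2.067, 2.366, 0.0]
ft_force: [1.2, -0.6, -1.1]
width: 0.455
```

```bash
python3 - <<'E'
from h import *
go(hp(1,0,.168),HY)
E
```

```text
t 13.05 shift [-24.8  -9.2  -0.2] turn [ 0.    -0.    -0.001] cur yaw 0.135 F [ 1.2 -0.6 -1.1] w 40.1 q7 0.23
```

>>> apply_moves --moves "30 -25 -9 0 0 0 0; 30 -25 -9 0 0 0 0; 30 -25 -9 0 0 0 0; 30 -25 -9 0 0 0 0; 30 -25 -9 0 0 0 0"

```text
time_s: 13.68
position: [0.529, -0.0114, 0.1675]
tool_rot: [-2.063, -2.369, 0.0]
ft_force: [-0.0, -0.1, -0.7]
width: 0.454
```

```bash
python3 - <<'E'
from h import *
go(hp(1,0,.081),HY)
c=get_calibration("wrist");im=read_camera("wrist");cv2.imwrite("pics/w8.png",im);np.savez("w8.npz",**c)
E
```

```text
t 13.68 shift [-3.  -1.7 86.5] turn [-0.    -0.     0.002] cur yaw 0.138 F [-0.  -0.1 -0.7] w 39.9 q7 0.28
```

View pics/w8.png

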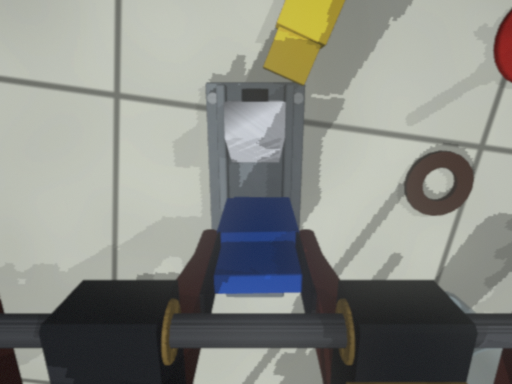

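>>> apply_moves --moves "30 -3 -1.7 20 0 0 0; 30 -3 -1.7 40 0 0 0; 30 -3 -1.7 60 0 0 0; 30 -3 -1.7 75 0 0 0; 30 -3 -1.7 84 0 0 0"

```text
time_s: 14.35
position: [0.5274, -0.0156, 0.0829]
tool_rot: [-2.065, -2.367, 0.001]
ft_force: [-0.2, -0.3, -0.9]
width: 0.453
```

```bash
python3 - <<'E'
from h import *
go(hp(1,-7,.0795),HY)
E
```

```text
t 14.35 shift [-6.   0.4  3.4] turn [-0.001  0.    -0.   ] cur yaw 0.136 F [-0.2 -0.3 -0.9] w 39.9 q7 0.38
```

>>> apply_moves --moves "30 -1 0 1.5 0 0 0; 30 -3 0 2.5 0 0 0; 30 -4 0 2.5 0 0 0; 30 -5 0 2.5 0 0 0; 30 -6 0 2.5 0 0 0"

```text
time_s: 14.98
position: [0.5281, -0.0194, 0.0814]
tool_rot: [-2.063, -2.366, -0.003]
ft_force: [-1.5, 7.8, 4.1]
width: 0.452
```

```bash
python3 - <<'E'
from h import *
go(hp(1,-7,.0795),HY)
E
```

```text
t 14.97 shift [-2.2  0.2  1.9] turn [-0.    -0.003  0.001] cur yaw 0.137 F [-1.5  7.8  4.1] w 39.8 q7 0.39
```

>>> apply_moves --moves "30 -0.5 0 1 0 0 0; 30 -0.5 0 1.5 0 0 0; 30 -0.5 0 1.5 0 0 0; 42 -0.3 0 1.5 0 0 0; 60 -0.3 0 1.5 0 0 0"

```text
time_s: 15.6
position: [0.5288, -0.0227, 0.0799]
tool_rot: [2.066, 2.365, 0.0]
ft_force: [-0.2, -0.8, 0.5]
width: 0.554
```

>>> apply_moves --moves "60 0 0 0 0 0 0; 60 0 0 -20 0 0 0; 60 0 0 -50 0 0 0; 60 30 0 -80 0 0 0; 60 60 0 -100 0 0 0"

```text
time_s: 16.23
position: [0.5207, 0.0374, 0.181]
tool_rot: [2.067, 2.364, 0.002]
ft_force: [-0.6, 1.1, -1.0]
width: 0.68
```

```bash
python3 - <<'E'
from h import *
print(read_state()["position"])
c=get_calibration("wrist");im=read_camera("wrist");cv2.imwrite("pics/w9.png",im);np.savez("w9.npz",**c)
E
```

```text
[0.5207 0.0374 0.181 ]
```

View pics/w9.png

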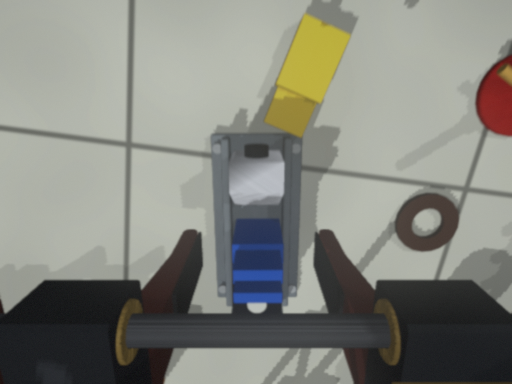

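```bash
python3 - <<'E'
from h import *
im=cv2.imread("pics/w9.png");a=np.clip(1.4*cv2.resize(im[140:315,200:315],None,fx=3.3,fy=3.3,interpolation=cv2.INTER_CUBIC),0,255).astype(np.uint8)
t=read_camera("top");cv2.imwrite("pics/t9.png",t)
t=cv2.resize(t[165:215,120:220],None,fx=4,fy=4,interpolation=cv2.INTER_CUBIC);b=np.zeros((a.shape[0],400,3),np.uint8);b[:200]=t
cv2.imwrite("pics/c9.png",np.hstack([a,b]))
W=dict(np.load("w9.npz"))
def own(p):
    d=p[:2]-HC;return d@[np.cos(HY),np.sin(HY)]*1e3,d@[-np.sin(HY),np.cos(HY)]*1e3
E
```

```text
(no output)
```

View pics/c9.png

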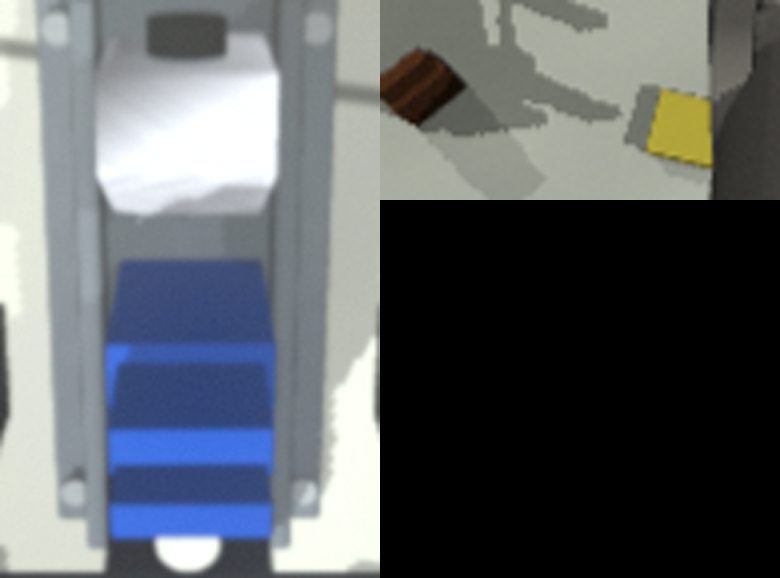

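```bash
python3 - <<'E'
from h import *
go([.4055,-.225,.20],HY)
go([.40,-.17,.20],HY)
E
```

```text
t 16.32 shift [-246.9 -151.8  -19.5] turn [ 0.004 -0.002  0.004] cur yaw 0.14 F [ 0.3 -0.1 -0. ] w 60.0 q7 0.16
t 16.32 shift [-191.7 -149.6  -19.4] turn [ 0.004 -0.002  0.004] cur yaw 0.14 F [ 0.3 -0.1 -0. ] w 60.0 q7 0.16
```

>>> apply_moves --moves "60 40 20 -20 0 0 0; 60 80 40 -40 0 0 0; 60 80 40 -40 0 0 0; 60 80 40 -40 0 0 0; 60 80 40 -40 0 0 0"

```text
time_s: 16.95
position: [0.5485, 0.12, 0.2189]
tool_rot: [-2.069, -2.364, 0.003]
ft_force: [-0.1, -0.0, 0.4]
width: 0.688
```

```bash
python3 - <<'E'
from h import *
c=get_calibration("wrist");im=read_camera("wrist");cv2.imwrite("pics/w10.png",im);np.savez("w10.npz",**c)
print(read_state()["position"])
E
```

```text
[0.5486 0.1202 0.219 ]
```

View pics/w10.png

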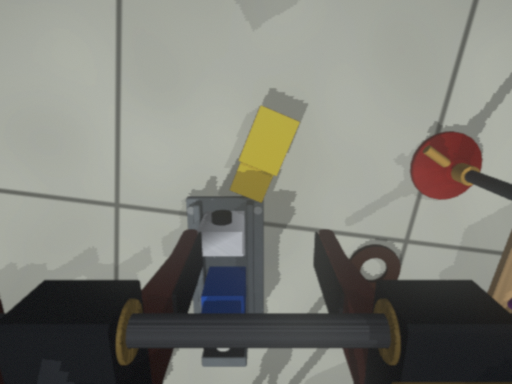

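```bash
python3 - <<'E'
from h import *
im=cv2.imread("pics/w10.png");cv2.imwrite("pics/c10.png",cv2.resize(im[85:225,175:315],None,fx=4,fy=4,interpolation=cv2.INTER_CUBIC))
a=cv2.imread("pics/w1.png")
cv2.imwrite("pics/c11.png",cv2.resize(a[215:310,150:230],None,fx=6,fy=6,interpolation=cv2.INTER_CUBIC))
E
```

```text
(no output)
```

View pics/c10.png

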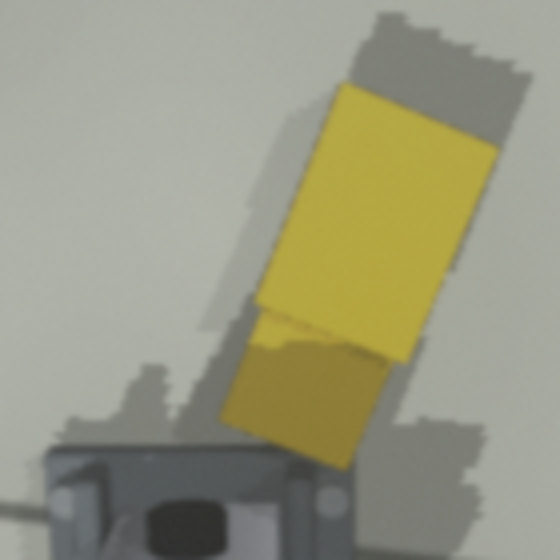

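View pics/c11.png

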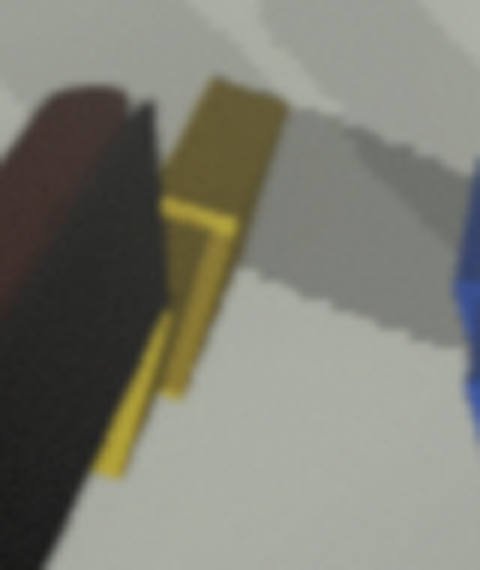

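```bash
python3 - <<'E'
from h import *
W=dict(np.load("w10.npz"))
f=lambda x,y,z:onz(W,(x+.5)/4-.5+175,(y+.5)/4-.5+85,z)
c=[f(345,85,.02),f(498,150,.02),f(408,362,.02),f(258,302,.02)]
print(np.array(c)); print([np.linalg.norm(c[i]-c[(i+1)%4]) for i in range(4)])
t=[f(222,420,.015),f(348,470,.015)];print(np.array(t),np.linalg.norm(t[0]-t[1]))
e=(c[2]+c[3]-c[0]-c[1]);print("e yaw",np.arctan2(e[1],e[0]),"x yaw",np.arctan2(*(c[1]-c[0])[[1,0]]),"cent",np.mean(c,0))
print("tab end dist from foot",np.linalg.norm((t[0]+t[1])/2-(c[0]+c[1])/2))
V=dict(np.load("w1.npz"))
g=lambda x,y,z:onz(V,(x+.5)/6-.5+150,(y+.5)/6-.5+215,z)
b=(g(218,78,0)+g(287,105,0))/2;m=(g(163,203,.064)+g(238,228,.064))/2;q=g(110,474,.1)
print("orig near bottom",b,"near top",m,"tab far",q,np.linalg.norm((q-m)[:2]),"yaw",np.arctan2(*(q-m)[[1,0]]), "thick",np.linalg.norm(g(163,203,.064)-g(238,228,.064)))
E
```

```text
[[0.5429 0.1871 0.02  ]
 [0.5855 0.1759 0.02  ]
 [0.5703 0.1154 0.02  ]
 [0.5269 0.1267 0.02  ]]
[np.float64(0.044035751820154415), np.float64(0.06234288043605154), np.float64(0.04484935575472074), np.float64(0.06243785585453988)]
[[0.5205 0.0903 0.015 ]
 [0.5583 0.0802 0.015 ]] 0.039141036580543666
e yaw -1.8223786017116579 x yaw -0.25712400849929146 cent [0.5564 0.1513 0.02  ]
tab end dist from foot 0.09951564802981024
orig near bottom [0.5461 0.2    0.    ] near top [0.5468 0.2012 0.064 ] tab far [0.5848 0.1887 0.1   ] 0.040012976597931176 yaw -0.3182133649018334 thick 0.016298216763861683
```

```bash
python3 - <<'E'
from h import *
go([.5555,.153,.05],-.257)
W=dict(np.load("w1.npz"))
print(onz(W,294,258,.1),onz(W,308,250,.08))
E
```

```text
t 17.0 shift [ 31.7  11.4 169. ] turn [-0.001  0.001  0.39 ] cur yaw 0.133 F [ 0.1 -0.4  1.4] w 60.0 q7 0.01
[0.538  0.3359 0.1   ] [0.538  0.3548 0.08  ]
```

>>> apply_moves --moves "75 8 3 40 0 0 0.1; 75 16 6 80 0 0 0.2; 75 24 9 120 0 0 0.3; 75 32 11 150 0 0 0.39; 75 32 11 169 0 0 0.39"

```text
time_s: 17.62
position: [0.5549, 0.1548, 0.0489]
tool_rot: [-2.484, -1.923, 0.003]
ft_force: [-0.1, 0.2, -0.1]
width: 0.853
```

```bash
python3 - <<'E'
from h import *
go([.5555,.153,.006],-.257)
c=get_calibration("wrist");im=read_camera("wrist");cv2.imwrite("pics/w11.png",im)
E
```

```text
t 17.62 shift [-1.6  1.1 42.9] turn [-0.001  0.002  0.003] cur yaw -0.254 F [-0.1  0.2 -0.1] w 75.0 q7 -0.23
```

View pics/w11.png

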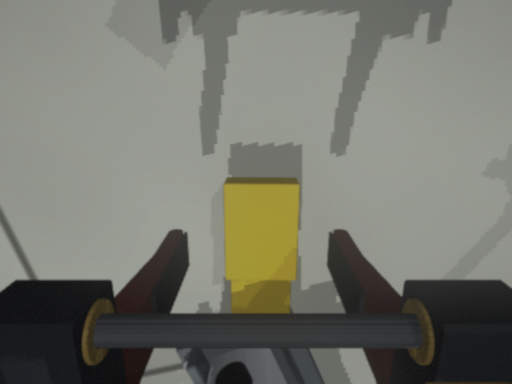

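Aligned. Grip the fallen yellow plate by its body (I knocked it over when carrying plate B) to set it upright again.

>>> apply_moves --moves "75 -1 1 20 0 0 0; 75 -1 1 43 0 0 0; 55 -1 1 43 0 0 0; 36 -1 1 43 0 0 0; 36 -1 1 43 0 0 0"

```text
time_s: 18.3
position: [0.5572, 0.1542, 0.0087]
tool_rot: [2.485, 1.921, 0.003]
ft_force: [-0.3, -0.2, 0.5]
width: 0.553
```

>>> apply_moves --moves "36 0 0 0 0 0 0; 36 0 0 -10 0 0 0; 36 0 0 -30 0 0 0; 36 0 0 -60 0 0 0; 36 0 0 -60 0 0 0"

```text
time_s: 18.92
position: [0.5583, 0.1546, 0.0707]
tool_rot: [2.484, 1.921, 0.008]
ft_force: [0.1, -0.5, -1.3]
width: 0.526
```

```bash
python3 - <<'E'
from h import *
g=.60*np.array([np.cos(.32),np.sin(.32)])
print(g);go([*g,.07],-1.25,wrap=False)
E
```

```text
[0.5695 0.1887]
t 18.93 shift [35.9  2.3  0.8] turn [ 0.002 -0.005  0.995] cur yaw -0.255 F [ 0.1 -0.5 -1.3] w 46.3 q7 -0.24
```

>>> apply_moves --moves "36 10 0 0 0 0 0.18; 36 20 1 0 0 0 0.36; 36 30 2 0 0 0 0.54; 36 36 2 0 0 0 0.72; 36 36 2 0 0 0 0.9"

```text
time_s: 19.55
position: [0.567, 0.1893, 0.0673]
tool_rot: [-3.075, -0.642, 0.001]
ft_force: [-0.9, -0.1, -1.2]
width: 0.52
```

```bash
python3 - <<'E'
from h import *
go([.5695,.1887,.01],-1.25,wrap=False)
E
```

```text
t 19.55 shift [ 2.1  1.5 57.3] turn [-0.     0.001  0.091] cur yaw -1.159 F [-0.9 -0.1 -1.2] w 45.8 q7 -1.02
```

>>> apply_moves --moves "36 2 1 25 0 0 0.09; 36 2 1 50 0 0 0.09; 36 2 1 58 0 0 0.09; 50 2 1 58 0 0 0.09; 75 2 1 58 0 0 0.09"

```text
time_s: 20.18
position: [0.5704, 0.1884, 0.0106]
tool_rot: [-3.1, -0.51, -0.003]
ft_force: [-0.1, -0.0, -0.0]
width: 0.645
```

>>> apply_moves --moves "75 0 0 0 0 0 0; 75 0 0 -25 0 0 0; 75 0 0 -45 0 0.18 0; 75 0 0 -45 0 0.36 0; 75 0 0 -45 0 0.54 0"

```text
time_s: 20.8
position: [0.5757, 0.1944, 0.0738]
tool_rot: [-2.948, -0.491, -0.656]
ft_force: [-0.0, 0.8, 0.6]
width: 0.852
```

```bash
python3 - <<'E'
from h import *
s=read_state();print(s["position"],Ro.from_rotvec(s["tool_rot"]).as_matrix(),s["q"])
c=get_calibration("wrist");im=read_camera("wrist");cv2.imwrite("pics/w12.png",im);np.savez("w12.npz",**c)
E
```

```text
[0.5757 0.1944 0.0738] [[ 0.8569  0.326   0.3993]
 [ 0.2911 -0.9453  0.1472]
 [ 0.4254 -0.0099 -0.9049]] [-0.8871  0.4691  0.5373  2.2153 -1.2356  0.2033 -0.5066]
```

View pics/w12.png

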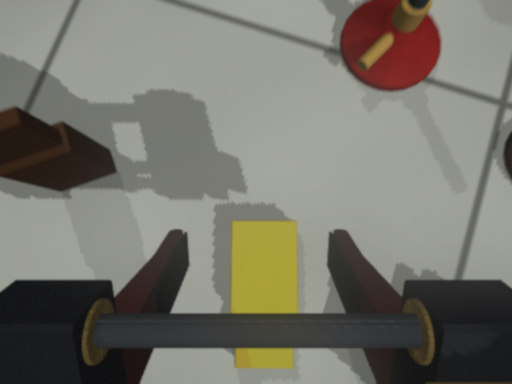

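```bash
cat >> h.py <<'E'
def go2(p,yaw,tilt,s=None):
    s=s or read_state();R0=Ro.from_rotvec(s["tool_rot"]);Rt=pose(yaw)*Ro.from_rotvec([0,tilt,0])
    a=(R0.inv().apply(np.asarray(p)-s["position"])*1e3).round(1);r=(R0.inv()*Rt).as_rotvec().round(3)
    print("t",round(s["time_s"],2),"shift",a,"turn",r,"p",s["position"],"q",s["q"],"F",s["ft_force"].round(1),"w",round(s["width"]*88,1))
E
python3 - <<'E'
from h import *
go2([.5685,.188,.012],-1.245,.40)
E
```

```text
t 20.85 shift [-37.    3.6  53.2] turn [-0.012 -0.046 -0.   ] p [0.5774 0.1942 0.076 ] q [-0.8881  0.4665  0.5403  2.2156 -1.2526  0.2021 -0.49  ] F [-1.3 -1.1  0.8] w 75.3
```

>>> apply_moves --moves "75 -10 1 15 0 -0.046 0; 75 -22 2 33 0 -0.046 0; 75 -37 3.5 53 0 -0.046 0; 75 -37 3.5 53 0 -0.046 0; 75 -37 3.5 53 0 -0.046 0"

```text
time_s: 21.48
position: [0.5733, 0.1896, 0.0173]
tool_rot: [-2.976, -0.495, -0.571]
ft_force: [0.1, -0.4, 0.5]
width: 0.856
```

```bash
python3 - <<'E'
from h import *
go2([.5685,.188,.012],-1.245,.40)
s=read_state();print(Ro.from_rotvec(s["tool_rot"]).as_matrix())
c=get_calibration("wrist");im=read_camera("wrist");cv2.imwrite("pics/w13.png",im)
E
```

```text
t 21.48 shift [-6.7  0.   3.1] turn [-0.011  0.02   0.002] p [0.5733 0.1896 0.0173] q [-0.7553  0.5644  0.3919  2.1913 -1.3629  0.1708 -0.3726] F [ 0.1 -0.4  0.5] w 75.3
[[ 0.879   0.3257  0.3483]
 [ 0.2991 -0.9454  0.1291]
 [ 0.3713 -0.0093 -0.9285]]
```

View pics/w13.png

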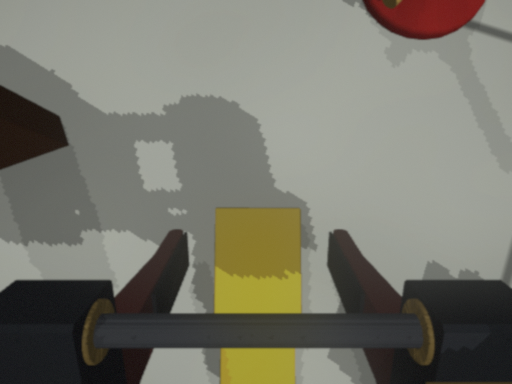

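```bash
python3 - <<'E'
from h import *
go2([.571,.189,.011],-1.245,.30)
E
```

```text
t 21.52 shift [-4.6  0.1  5.1] turn [-0.011 -0.081  0.003] p [0.5732 0.1898 0.0175] q [-0.7557  0.564   0.3919  2.1914 -1.3636  0.1706 -0.3719] F [ 0.6 -0.1 -0. ] w 75.0
```

>>> apply_moves --moves "75 -2 0 2 -0.01 -0.08 0; 75 -4.6 0 5 -0.01 -0.08 0; 55 -4.6 0 5 -0.01 -0.08 0; 36 -4.6 0 5 -0.01 -0.08 0; 36 -4.6 0 5 -0.01 -0.08 0"

```text
time_s: 22.15
position: [0.57, 0.1884, 0.0103]
tool_rot: [-3.017, -0.498, -0.455]
ft_force: [0.7, 0.6, 0.1]
width: 0.553
```

>>> apply_moves --moves "36 0 0 0 0 0 0; 36 0 0 -20 0 0 0; 36 0 0 -40 0 -0.1 0; 36 0 0 -60 0 -0.28 0; 36 0 0 -75 0 -0.46 0"

```text
time_s: 22.78
position: [0.5487, 0.182, 0.0834]
tool_rot: [3.061, 0.508, -0.254]
ft_force: [1.7, 1.7, -1.8]
width: 0.52
```

```bash
python3 - <<'E'
from h import *
s=read_state();R=Ro.from_rotvec(s["tool_rot"]).as_matrix();print("tilt",np.arctan2(R[2,0],-R[2,2]))
go2([.571,.189,.10],-1.245,-0.7)
E
```

```text
tilt -0.1656660300018168
t 22.77 shift [ 20.3   0.6 -20.2] turn [ 0.002 -0.534  0.002] p [0.5487 0.182  0.0834] q [-1.0544  0.7987  0.959   1.8174 -0.6916  1.1054 -1.0411] F [ 1.7  1.7 -1.8] w 45.8
```

>>> apply_moves --moves "36 5 0 -5 0 -0.17 0; 36 10 0 -10 0 -0.34 0; 36 20 0 -20 0 -0.51 0; 36 20 0 -20 0 -0.68 0; 36 20 0 -20 0 -0.85 0"

```text
time_s: 23.4
position: [0.5629, 0.1833, 0.0824]
tool_rot: [2.659, 0.432, -1.321]
ft_force: [0.3, -2.0, -4.0]
width: 0.521
```

```bash
python3 - <<'E'
from h import *
print(Ro.from_rotvec([-3.017,-.498,-.455]).as_matrix())
s=read_state();R=Ro.from_rotvec(s["tool_rot"]).as_matrix();print("tilt",np.arctan2(R[2,0],-R[2,2]))
go2([.571,.189,.09],-1.245,-1.276)
cv2.imwrite("pics/s13.png",cv2.resize(read_camera("side")[150:350,100:300],None,fx=3,fy=3,interpolation=cv2.INTER_CUBIC))
E
```

```text
[[ 0.9048  0.3216  0.279 ]
 [ 0.3068 -0.9469  0.0963]
 [ 0.2952 -0.0015 -0.9554]]
tilt -0.9221498530558294
t 23.4 shift [ -0.3  -2.9 -12.2] turn [-0.004 -0.354 -0.001] p [0.5629 0.1833 0.0824] q [-0.6545  1.1239  0.5524  1.16   -0.3653  1.9069 -1.3274] F [ 0.3 -2.  -4. ] w 45.9
```

View pics/s13.png

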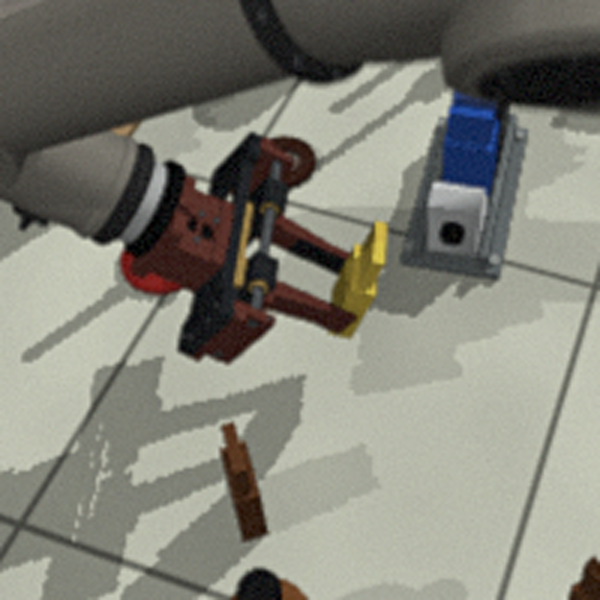

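```bash
python3 - <<'E'
from h import *
go2([.49,.160,.08],-1.245,-1.276)
E
```

```text
t 23.45 shift [-43.3   3.8  60.6] turn [-0.01  -0.348  0.014] p [0.5594 0.1872 0.0818] q [-0.6443  1.1178  0.5224  1.1615 -0.3581  1.9071 -1.3343] F [-3.9  5.3 -5.8] w 45.8
```

>>> apply_moves --moves "36 -8 0 12 0 0 0; 36 -17 1 24 0 -0.08 0; 36 -26 2 36 0 -0.17 0; 36 -35 3 48 0 -0.26 0; 36 -43 4 60 0 -0.35 0"

```text
time_s: 24.08
position: [0.5217, 0.1528, 0.1172]
tool_rot: [2.589, 0.335, -1.409]
ft_force: [1.3, -3.3, -5.1]
width: 0.521
```

```bash
python3 - <<'E'
from h import *
s=read_state();R=Ro.from_rotvec(s["tool_rot"]).as_matrix();print("tilt",np.arctan2(R[2,0],-R[2,2]))
go2([.49,.160,.08],-1.245,-1.276)
E
```

```text
tilt -1.0035452739783117
t 24.07 shift [ 15.5 -17.4  43.5] turn [-0.02  -0.271 -0.06 ] p [0.5217 0.1528 0.1172] q [-0.5371  1.0086  0.3119  1.2641 -0.1972  1.9149 -1.4971] F [ 1.3 -3.3 -5.1] w 45.9
```

```bash
python3 - <<'E'
from h import *
go2([.53,.168,.05],-1.245,-1.2)
E
```

```text
t 24.07 shift [ 62.7 -15.3  25.4] turn [-0.018 -0.195 -0.06 ] p [0.5217 0.1528 0.1172] q [-0.5371  1.0086  0.3119  1.2641 -0.1972  1.9149 -1.4971] F [ 1.3 -3.3 -5.1] w 45.9
```

>>> apply_moves --moves "36 12 -3 5 0 -0.03 0; 36 25 -6 10 0 -0.07 0; 36 38 -9 15 0 -0.11 -0.02; 36 50 -12 20 0 -0.15 -0.04; 36 62 -15 25 0 -0.19 -0.06"

```text
time_s: 24.7
position: [0.5243, 0.1925, 0.0583]
tool_rot: [2.591, 0.487, -1.497]
ft_force: [-0.7, -0.5, -2.2]
width: 0.521
```

```bash
python3 - <<'E'
from h import *
s=read_state();R=Ro.from_rotvec(s["tool_rot"]).as_matrix();print("tilt",np.arctan2(R[2,0],-R[2,2]))
go2([.53,.168,.045],-1.245,-1.276)
im=read_camera("side");cv2.imwrite("pics/s14.png",cv2.resize(im[150:350,100:300],None,fx=3,fy=3,interpolation=cv2.INTER_CUBIC))
E
```

```text
tilt -1.03704984006317
t 24.7 shift [ 8.7 25.8  8.2] turn [-0.018 -0.239  0.063] p [0.5243 0.1925 0.0583] q [-0.3039  1.1082 -0.2007  1.1566  0.0083  1.9152 -1.6967] F [-0.7 -0.5 -2.2] w 45.8
```

View pics/s14.png

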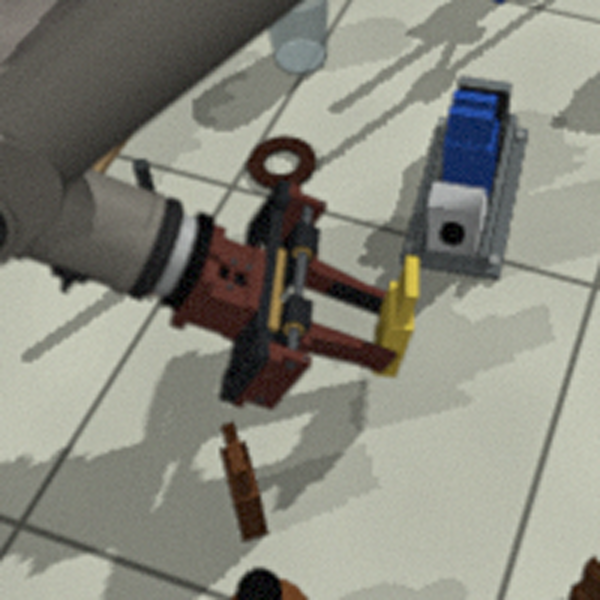

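>>> apply_moves --moves "36 4 0 2 0 0 0; 36 8 0 5 0 -0.03 0; 36 12 0 7 0 -0.06 0; 36 16 0 9 0 -0.09 0; 36 19 0 11 0 -0.1 0"

```text
time_s: 25.38
position: [0.532, 0.2013, 0.054]
tool_rot: [2.602, 0.506, -1.474]
ft_force: [0.5, 0.2, -0.3]
width: 0.519
```

```bash
python3 - <<'E'
from h import *
s=read_state();R=Ro.from_rotvec(s["tool_rot"]).as_matrix();print("tilt",np.arctan2(R[2,0],-R[2,2]))
go2([.53,.168,.045],-1.245,-1.276)
E
```

```text
tilt -1.0188017749885843
t 25.38 shift [-1.1 31.2 14.8] turn [-0.01  -0.256  0.071] p [0.532  0.2013 0.054 ] q [-0.2972  1.1215 -0.2361  1.1286  0.0307  1.9156 -1.7116] F [ 0.5  0.2 -0.3] w 45.7
```

>>> apply_moves --moves "36 8 0 -6 0 0 0; 36 16 0 -12 0 0 0; 36 24 0 -18 0 0 0; 36 32 0 -24 0 0 0; 36 38 0 -28 0 0 0"

```text
time_s: 26.0
position: [0.5728, 0.2175, 0.0417]
tool_rot: [2.667, 0.501, -1.388]
ft_force: [-0.1, -0.4, -1.6]
width: 0.522
```

```bash
python3 - <<'E'
from h import *
s=read_state();R=Ro.from_rotvec(s["tool_rot"]).as_matrix();print("tilt",np.arctan2(R[2,0],-R[2,2]));print(R)
go2([.53,.168,.045],-1.245,-1.276)
im=read_camera("side");cv2.imwrite("pics/s15.png",cv2.resize(im[180:310,140:290],None,fx=4,fy=4,interpolation=cv2.INTER_CUBIC))
E
```

```text
tilt -0.9480923860049523
[[ 0.5324  0.3298 -0.7796]
 [ 0.2443 -0.9417 -0.2315]
 [-0.8105 -0.0672 -0.5819]]
t 26.0 shift [-37.6  32.3  42.9] turn [-0.02  -0.327  0.065] p [0.5728 0.2175 0.0417] q [-0.5313  1.1702  0.2658  1.0404 -0.267   1.9146 -1.4561] F [-0.1 -0.4 -1.6] w 45.9
```

View pics/s15.png

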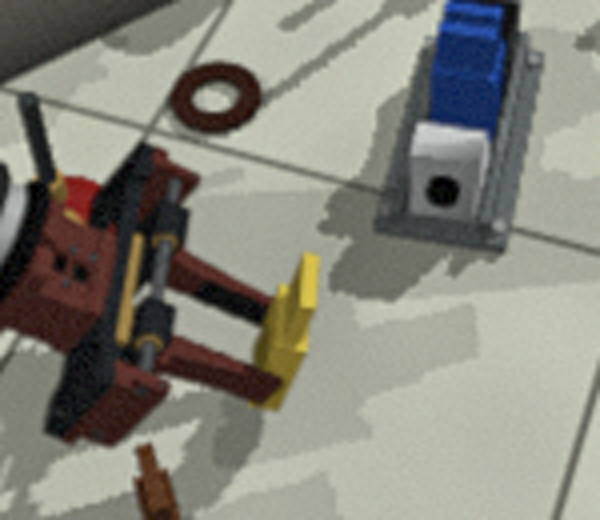

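>>> apply_moves --moves "36 3 0 2 0 0 0; 36 6 0.5 4 0 0 0; 36 8 0.5 6 0 0 0; 36 10 0.7 7 0 0 0; 36 11 0.8 8 0 0 0"

```text
time_s: 26.68
position: [0.5748, 0.2182, 0.0311]
tool_rot: [2.668, 0.501, -1.377]
ft_force: [-1.1, 0.6, -0.8]
width: 0.52
```

```bash
python3 - <<'E'
from h import *
s=read_state();R=Ro.from_rotvec(s["tool_rot"]).as_matrix();print("tilt",np.arctan2(R[2,0],-R[2,2]));print(R)
print(s["position"],s["q"],s["ft_force"])
E
```

```text
tilt -0.9420533380418701
[[ 0.5377  0.3323 -0.7749]
 [ 0.2435 -0.9411 -0.2346]
 [-0.8072 -0.0625 -0.587 ]]
[0.5748 0.2182 0.0311] [-0.5324  1.183   0.2662  1.0346 -0.2666  1.9016 -1.4576] [-1.0942  0.6186 -0.7815]
```

>>> apply_moves --moves "36 1.6 0 1.2 0 -0.02 0; 36 3.2 0 2.4 0 -0.03 0; 36 4.8 0.3 3.5 0 -0.04 0; 36 6 0.4 4.4 0 -0.05 0; 36 6 0.4 4.4 0 -0.05 0"

```text
time_s: 27.3
position: [0.5717, 0.2179, 0.0253]
tool_rot: [2.643, 0.499, -1.413]
ft_force: [7.7, 4.3, 22.4]
width: 0.517
```

```bash
python3 - <<'E'
from h import *
s=read_state();R=Ro.from_rotvec(s["tool_rot"]).as_matrix();print("tilt",np.arctan2(R[2,0],-R[2,2]))
print(s["position"],s["q"],s["ft_force"])
im=read_camera("side");cv2.imwrite("pics/s16.png",cv2.resize(im[180:310,140:290],None,fx=4,fy=4,interpolation=cv2.INTER_CUBIC))
E
```

```text
tilt -0.9711659656226742
[0.5717 0.2179 0.0253] [-0.4362  1.1886  0.0509  1.0078 -0.1338  1.9163 -1.5687] [ 7.715   4.2761 22.3623]
```

View pics/s16.png

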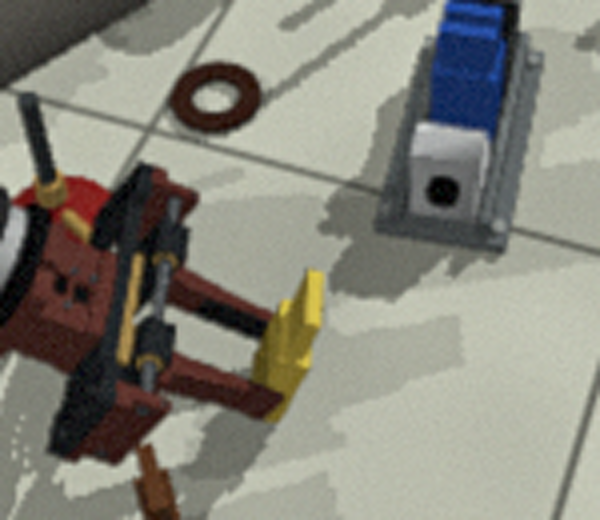

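>>> apply_moves --moves "36 2 0 -2.5 0 0 0; 36 4 0 -5.5 0 0 0; 36 6 0 -8 0 0 0; 36 8 0 -10.5 0 0 0; 36 9.5 0 -12 0 0 0"

```text
time_s: 27.98
position: [0.5767, 0.2203, 0.0201]
tool_rot: [2.649, 0.5, -1.405]
ft_force: [0.1, 1.0, 23.8]
width: 0.519
```

```bash
python3 - <<'E'
from h import *
s=read_state();R=Ro.from_rotvec(s["tool_rot"]).as_matrix();print("tilt",np.arctan2(R[2,0],-R[2,2]))
print(s["position"],s["q"],s["ft_force"])
im=read_camera("side");cv2.imwrite("pics/s17.png",cv2.resize(im[180:310,140:290],None,fx=4,fy=4,interpolation=cv2.INTER_CUBIC))
E
```

```text
tilt -0.9643693188764939
[0.5767 0.2203 0.0201] [-0.4367  1.2006  0.0529  0.9892 -0.1362  1.9162 -1.569 ] [ 0.0776  1.0286 23.7625]
```

View pics/s17.png

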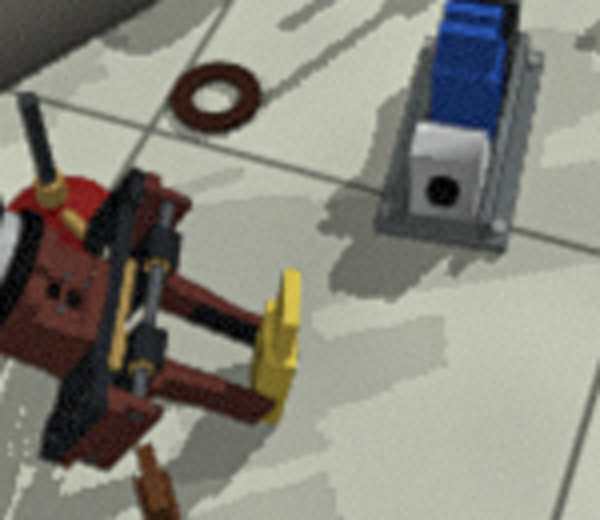

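```bash
python3 - <<'E'
from h import *
S=get_calibration("side")
for p in([.575,.215],[.538,.336],[.558,.209]):
    a=proj(S,[*p,0]);b=proj(S,[*p,.1]);print((a-[140,180])*4,(b-[140,180])*4)
E
```

```text
[274.6745 383.3129] [264.2552 290.0082]
[251.8933 576.259 ] [238.2931 489.7699]
[303.4474 383.163 ] [295.3356 289.8928]
```

>>> apply_moves --moves "36 2 0 -2.5 0 0 0; 36 4 0 -5 0 0 0; 36 5 0 -7 0 0 0; 36 6 0 -8.5 0 0 0; 36 6.5 0 -9 0 0 0"

```text
time_s: 28.65
position: [0.5805, 0.2217, 0.0162]
tool_rot: [2.653, 0.5, -1.399]
ft_force: [-3.0, -0.4, 15.3]
width: 0.521
```

```bash
python3 - <<'E'
from h import *
s=read_state();R=Ro.from_rotvec(s["tool_rot"]).as_matrix();print("tilt",np.arctan2(R[2,0],-R[2,2]))
print(s["position"],s["q"],s["ft_force"])
im=read_camera("side");cv2.imwrite("pics/s18.png",cv2.resize(im[220:310,170:270],None,fx=7,fy=6,interpolation=cv2.INTER_CUBIC))
E
```

```text
tilt -0.9594548277464701
[0.5805 0.2217 0.0162] [-0.4369  1.2095  0.0544  0.9755 -0.1374  1.9162 -1.569 ] [-3.0236 -0.3661 15.3387]
```

View pics/s18.png

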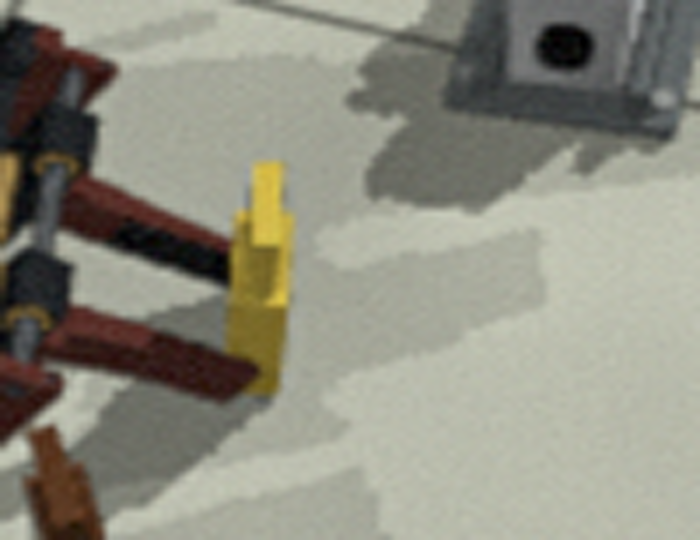

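>>> apply_moves --moves "36 1 0 -2 0 0 0; 36 2 0 -4 0 0 0; 36 2 0 -6 0 0 0; 36 2 0 -7 0 0 0; 36 2 0 -7 0 0 0"

```text
time_s: 29.32
position: [0.5822, 0.222, 0.0154]
tool_rot: [2.655, 0.5, -1.395]
ft_force: [-2.9, 1.5, 6.9]
width: 0.523
```

```bash
python3 - <<'E'
from h import *
s=read_state()
print(s["position"],s["q"],s["ft_force"])
im=read_camera("side");cv2.imwrite("pics/s19.png",cv2.resize(im[220:310,170:270],None,fx=7,fy=6,interpolation=cv2.INTER_CUBIC))
E
```

```text
[0.5822 0.222  0.0154] [-0.4368  1.2117  0.0553  0.9705 -0.1375  1.9162 -1.5686] [-2.9379  1.508   6.9277]
```

View pics/s19.png

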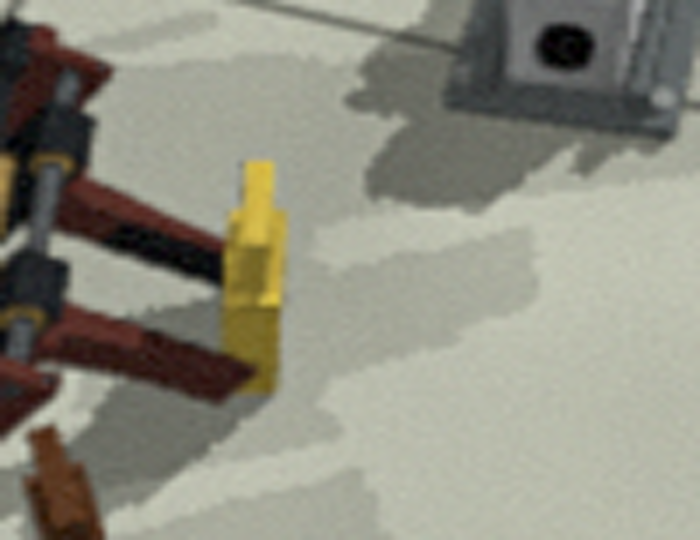

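>>> apply_moves --moves "36 1.5 0 -2.5 0 0 0; 36 3 0 -5 0 0 0; 36 4 0 -7 0 0 0; 36 4.5 0 -8 0 0 0; 36 4.5 0 -8 0 0 0"

```text
time_s: 30.0
position: [0.5861, 0.2229, 0.0146]
tool_rot: [2.661, 0.5, -1.385]
ft_force: [-6.2, -1.1, 11.5]
width: 0.521
```

```bash
python3 - <<'E'
from h import *
s=read_state()
print(s["position"],s["q"],s["ft_force"])
im=read_camera("side");cv2.imwrite("pics/s20.png",cv2.resize(im[220:310,170:270],None,fx=7,fy=6,interpolation=cv2.INTER_CUBIC))
E
```

```text
[0.5861 0.2229 0.0146] [-0.4366  1.215   0.0571  0.96   -0.138   1.9163 -1.5688] [-6.182  -1.1107 11.5407]
```

View pics/s20.png

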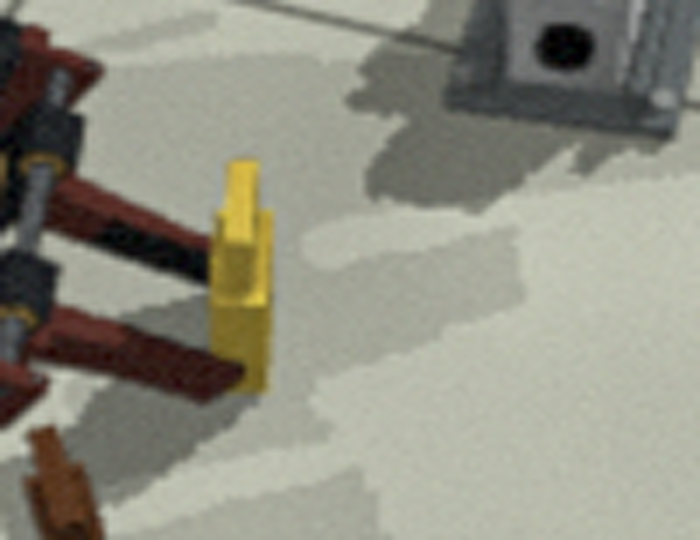

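>>> apply_moves --moves "48 0 0 0 0 0 0; 52 -1 0 -1 0 0 0; 60 -1 0 -1 0 0 0; 75 -1 0 -1 0 0 0; 80 -1 0 -1 0 0 0"

```text
time_s: 30.68
position: [0.5861, 0.2229, 0.0147]
tool_rot: [2.662, 0.501, -1.384]
ft_force: [-0.8, -0.3, -0.1]
width: 0.874
```

```bash
python3 - <<'E'
from h import *
s=read_state()
print(s["position"],s["q"],s["ft_force"])
im=read_camera("side");cv2.imwrite("pics/s21.png",cv2.resize(im[220:310,170:270],None,fx=7,fy=6,interpolation=cv2.INTER_CUBIC))
E
```

```text
[0.5861 0.2229 0.0147] [-0.4366  1.2142  0.057   0.9608 -0.1378  1.9152 -1.5684] [-0.7648 -0.2687 -0.132 ]
```

View pics/s21.png

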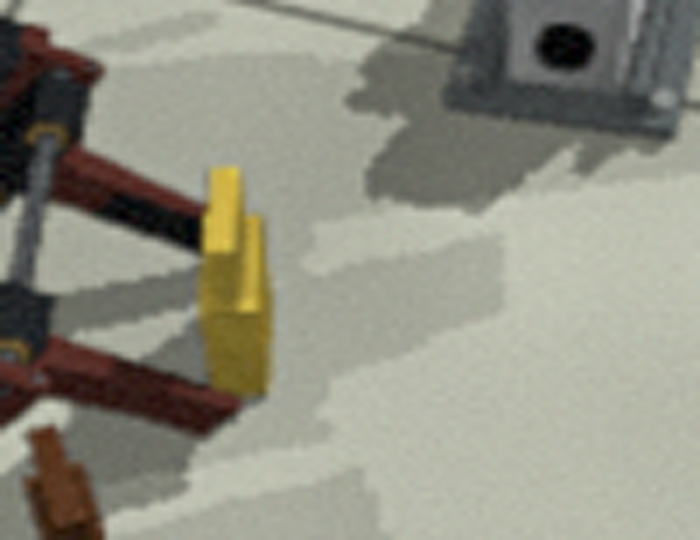

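>>> apply_moves --moves "80 -12 -1 -9 0 0.04 0; 80 -28 -2 -21 0 0.09 0; 80 -45 -3.4 -33 0 0.15 0; 80 -61 -4.6 -45 0 0.2 0; 80 -80 -6 -59 0 0.3 0"

```text
time_s: 31.35
position: [0.5872, 0.2233, 0.1139]
tool_rot: [2.884, 0.526, -0.984]
ft_force: [0.6, 0.3, -0.4]
width: 0.911
```

```bash
python3 - <<'E'
from h import *
s=read_state();R=Ro.from_rotvec(s["tool_rot"]).as_matrix();print("tilt",np.arctan2(R[2,0],-R[2,2]))
go2([.57,.20,.2],-1.2,0)
im=read_camera("side");cv2.imwrite("pics/s22.png",cv2.resize(im[150:310,120:270],None,fx=4,fy=3.7,interpolation=cv2.INTER_CUBIC))
E
```

```text
tilt -0.647007874591768
t 31.35 shift [-71.6  10.8 -54.9] turn [-0.07   0.646 -0.01 ] p [0.5872 0.2233 0.1139] q [-0.4437  0.8978  0.0581  1.2194 -0.1271  1.6714 -1.5728] F [ 0.6  0.3 -0.4] w 80.2
```

View pics/s22.png

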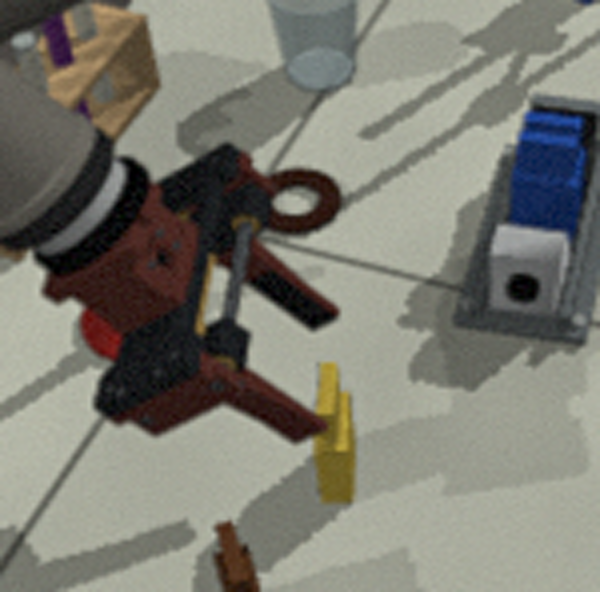

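>>> apply_moves --moves "60 -25 2 -20 0 0.13 0; 60 -50 5 -40 0 0.26 0; 60 -72 10 -55 0 0.4 0; 60 -72 10 -55 -0.04 0.53 0; 60 -72 10 -55 -0.07 0.646 0"

```text
time_s: 32.02
position: [0.57, 0.2007, 0.2023]
tool_rot: [3.088, 0.565, 0.008]
ft_force: [0.4, -0.2, -0.4]
width: 0.689
```

```bash
python3 - <<'E'
from h import *
s=read_state()
go2([.42,-.15,.22],HY,0)
print(s["q"])
t=read_camera("top");cv2.imwrite("pics/t22.png",t)
E
```

```text
t 32.02 shift [-264.3  274.9  -18. ] turn [ 0.006 -0.002 -1.345] p [0.57   0.2007 0.2023] q [-0.4963  0.3778  0.0677  1.7602 -0.0252  1.0001 -1.6287] F [ 0.4 -0.2 -0.4] w 60.6
[-0.4963  0.3778  0.0677  1.7602 -0.0252  1.0001 -1.6287]
```

View pics/t22.png

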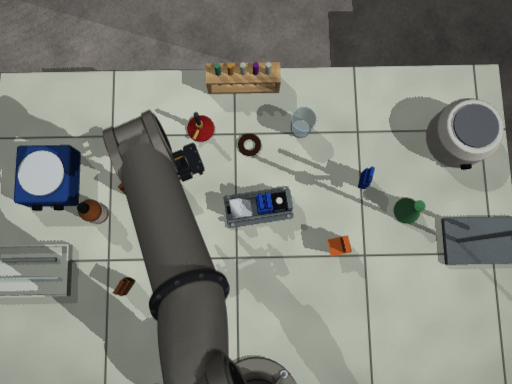

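>>> apply_moves --moves "60 -50 50 -8 0 0 -0.18; 60 -100 100 -18 0 0 -0.36; 60 -150 155 -18 0 0 -0.54; 60 -200 210 -18 0 0 -0.72; 60 -264 275 -18 0 0 -0.9"

```text
time_s: 32.7
position: [0.4525, -0.076, 0.2201]
tool_rot: [2.557, 1.821, -0.004]
ft_force: [1.1, -0.3, -0.3]
width: 0.683
```

```bash
python3 - <<'E'
from h import *
go2([.41,-.225,.20],.17,0)
E
```

```text
t 32.7 shift [-154.6    8.6   20.6] turn [-0.     0.003 -0.503] p [ 0.4525 -0.076   0.2201] q [-0.0365  0.12    0.0701  2.0581 -0.0063  0.9643 -0.2966] F [ 1.1 -0.3 -0.3] w 60.1
```

>>> apply_moves --moves "60 -45 2 4 0 0 -0.15; 60 -90 4 8 0 0 -0.3; 60 -130 6 12 0 0 -0.4; 60 -155 9 20 0 0 -0.503; 60 -155 9 20 0 0 -0.503"

```text
time_s: 33.33
position: [0.4094, -0.225, 0.1999]
tool_rot: [2.036, 2.392, -0.006]
ft_force: [0.1, -0.3, -0.6]
width: 0.683
```

```bash
python3 - <<'E'
from h import *
print(read_state()["position"],read_state()["tool_rot"])
c=get_calibration("wrist");im=read_camera("wrist");cv2.imwrite("pics/w20.png",im);np.savez("w20.npz",**c)
cv2.imwrite("pics/c20.png",cv2.resize(im[120:320,170:350],None,fx=3,fy=3,interpolation=cv2.INTER_CUBIC))
E
```

```text
[ 0.4094 -0.225   0.1999] [ 2.0359  2.3919 -0.0056]
```

View pics/c20.png

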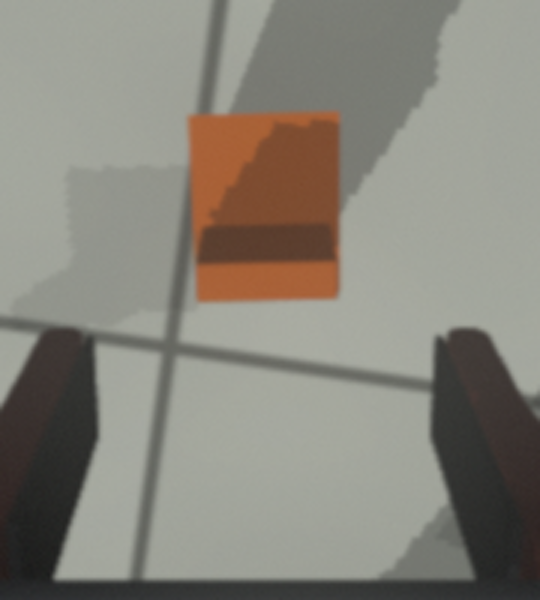

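```bash
python3 - <<'E'
from h import *
W=dict(np.load("w20.npz"))
f=lambda x,y,z:onz(W,(x+.5)/3-.5+170,(y+.5)/3-.5+120,z)
c=np.array([f(197,264,.1),f(336,262,.1),f(339,298,.1),f(198,301,.1)]);print(c,np.linalg.norm(c[0]-c[1]),np.linalg.norm(c[2]-c[3]),np.linalg.norm(c[0]-c[3]))
b=np.array([f(190,117,.064),f(339,112,.064)]);print(b,np.linalg.norm(b[0]-b[1]))
for v in (c[1]-c[0],c[2]-c[3],b[1]-b[0]): print("yaw",np.arctan2(v[1],v[0]))
m=c.mean(0);print("tab",m)
y=np.array([-np.sin(.19),np.cos(.19),0]);print("front edge dist",(b.mean(0)-m)@y*1e3,"expect 41")
go2([m[0],m[1],.13],.19,0)
E
```

```text
[[ 0.3929 -0.2392  0.1   ]
 [ 0.4309 -0.2324  0.1   ]
 [ 0.4336 -0.2428  0.1   ]
 [ 0.3947 -0.25    0.1   ]] 0.038574610257348735 0.039583255766481674 0.011008317754394283
[[ 0.3836 -0.2059  0.064 ]
 [ 0.4278 -0.1972  0.064 ]] 0.045002112588862504
yaw 0.1762046726981686
yaw 0.18386545394792614
yaw 0.19450122325742045
tab [ 0.413  -0.2411  0.1   ]
front edge dist 40.254307243609084 expect 41
t 33.38 shift [-17.5   0.1  70.2] turn [-0.002  0.002 -0.028] p [ 0.4102 -0.2236  0.2001] q [ 0.2185  0.1572  0.1611  2.0691 -0.0279  0.9176  0.5561] F [-0.9  0.9 -0.2] w 60.0
```

>>> apply_moves --moves "60 -6 0 25 0 0 -0.02; 60 -12 0 50 0 0 -0.02; 60 -17.5 0 75 0 0 -0.02; 60 -17.5 0 100 0 0 -0.02; 60 -17.5 0 105 0 0 -0.02"

```text
time_s: 34.0
position: [0.4131, -0.2393, 0.0942]
tool_rot: [-2.005, -2.417, 0.005]
ft_force: [-0.2, -0.1, 0.1]
width: 0.684
```

```bash
python3 - <<'E'
from h import *
go2([.413,-.241,.069],.186,0)
E
```

```text
t 34.0 shift [-1.7 -0.3 25.2] turn [-0.003  0.001 -0.   ] p [ 0.4131 -0.2393  0.0942] q [ 0.2655  0.3368  0.1508  2.1391 -0.0756  0.6725  0.6529] F [-0.2 -0.1  0.1] w 60.2
```

>>> apply_moves --moves "60 -1.7 0 12 0 0 0; 60 -1.7 0 25 0 0 0; 60 -1.7 0 25 0 0 0; 45 -1.7 0 25 0 0 0; 30 -1.7 0 25 0 0 0"

```text
time_s: 34.62
position: [0.4138, -0.2429, 0.0706]
tool_rot: [2.005, 2.415, -0.004]
ft_force: [-0.1, 1.0, -0.1]
width: 0.498
```

>>> apply_moves --moves "30 0 0 0 0 0 0; 30 0 0 0 0 0 0; 30 0 0 -30 0 0 0; 30 0 0 -70 0 0 0; 30 0 0 -110 0 0 0"

```text
time_s: 35.25
position: [0.4131, -0.2422, 0.1812]
tool_rot: [2.006, 2.416, -0.005]
ft_force: [0.7, 0.5, -2.0]
width: 0.454
```

```bash
python3 - <<'E'
from h import *
go2(hp(1,24,.19),HY,0)
E
```

```text
t 35.25 shift [226.6 155.7  -9.7] turn [-0.001  0.003  0.049] p [ 0.4131 -0.2422  0.1812] q [ 0.244   0.2021  0.1749  2.0659 -0.0413  0.8766  0.6267] F [ 0.7  0.5 -2. ] w 40.0
```

>>> apply_moves --moves "30 30 20 -25 0 0 0.01; 30 75 52 -28 0 0 0.02; 30 120 83 -28 0 0 0.03; 30 165 114 -28 0 0 0.05; 30 205 141 -28 0 0 0.05"

```text
time_s: 35.88
position: [0.5148, -0.0128, 0.2074]
tool_rot: [2.065, 2.365, -0.004]
ft_force: [1.1, -0.2, -1.5]
width: 0.451
```

```bash
python3 - <<'E'
from h import *
go2(hp(1,24,.205),HY,0)
E
```

```text
t 35.88 shift [20.6 12.5  2.3] turn [-0.     0.003 -0.001] p [ 0.5148 -0.0128  0.2074] q [-0.1122  0.2311  0.0161  1.9519 -0.0006  0.959   0.0393] F [ 1.1 -0.2 -1.5] w 39.7
```

```bash
python3 - <<'E'
from h import *
W=dict(np.load("w9.npz"))
def own(p):
    d=p[:2]-HC;return np.r_[d@[np.cos(HY),np.sin(HY)]*1e3,d@[-np.sin(HY),np.cos(HY)]*1e3]
f=lambda x,y,z:own(onz(W,(x+.5)/3.3-.5+200,(y+.5)/3.3-.5+140,z))
for n,a,b,y,z in(("rear top",105,273,345,.074),("rear foot",118,262,262,.01),("stop foot",107,243,213,.01),("tab2 top rear",108,272,430,.11),("tab2 top front",108,272,466,.11),("tab1 top rear",108,272,503,.11),("tab1 top front",108,272,538,.11)):
    print(n,f(a,y,z),f(b,y,z))
E
```

```text
rear top [-21.7337   4.7431] [23.3303  4.5925]
rear foot [-22.3053   3.6964] [24.4142  3.5457]
stop foot [-25.4525  20.4773] [18.0666 20.3398]
tab2 top rear [-18.469   -0.2537] [20.5794 -0.3892]
tab2 top front [-18.7106  -9.9819] [ 20.7598 -10.121 ]
tab1 top rear [-18.9644 -20.2019] [ 20.9492 -20.3449]
tab1 top front [-19.2098 -30.0829] [ 21.1324 -30.2298]
```

>>> apply_moves --moves "30 19 12.5 0 0 0 0; 30 19 12.5 0 0 0 0; 30 19 12.5 0 0 0 0; 30 19 12.5 10 0 0 0; 30 19 12.5 30 0 0 0"

```text
time_s: 36.5
position: [0.5244, 0.0043, 0.1772]
tool_rot: [2.067, 2.362, -0.003]
ft_force: [1.6, -0.4, -1.0]
width: 0.451
```

```bash
python3 - <<'E'
from h import *
go2(hp(1,22.5,.126),HY,0)
c=get_calibration("wrist");im=read_camera("wrist");cv2.imwrite("pics/w21.png",im)
E
```

```text
t 36.5 shift [ 3.6  0.6 51.2] turn [ 0.001  0.004 -0.003] p [0.5244 0.0043 0.1772] q [-0.1349  0.2819  0.0064  1.9622  0.0024  0.8965  0.0027] F [ 1.6 -0.4 -1. ] w 39.7
```

View pics/w21.png

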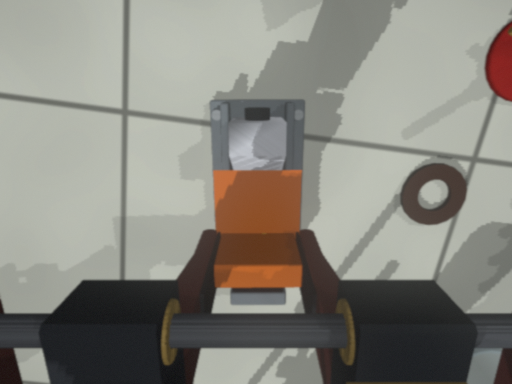

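>>> apply_moves --moves "30 4 0.6 0 0 0 0; 30 4 0.6 0 0 0 0; 30 4 0.6 15 0 0 0; 30 4 0.6 33 0 0 0; 30 4 0.6 51 0 0 0"

```text
time_s: 37.17
position: [0.5242, 0.0093, 0.1253]
tool_rot: [2.065, 2.364, -0.004]
ft_force: [-0.9, -0.5, -1.2]
width: 0.454
```

```bash
python3 - <<'E'
from h import *
go2(hp(1,20.5,.11),HY,0)
E
```

```text
t 37.17 shift [-3.6  0.2 15.3] turn [-0.     0.003 -0.001] p [0.5242 0.0093 0.1253] q [-0.14    0.3523  0.0012  2.0054  0.0043  0.7844 -0.007 ] F [-0.9 -0.5 -1.2] w 39.9
```

>>> apply_moves --moves "30 -1 0 2 0 0 0; 30 -2 0 5 0 0 0; 30 -3 0 9 0 0 0; 30 -3 0 12 0 0 0; 30 -3 0 15 0 0 0"

```text
time_s: 37.8
position: [0.5248, 0.0064, 0.1113]
tool_rot: [2.065, 2.364, -0.004]
ft_force: [-0.5, 0.7, -0.3]
width: 0.456
```

```bash
python3 - <<'E'
from h import *
go2(hp(1,20,.10),HY,0)
E
```

```text
t 37.8 shift [-1.1  0.  11.3] turn [-0.     0.003 -0.001] p [0.5248 0.0064 0.1113] q [-0.1344  0.3735  0.0014  2.0144  0.0042  0.754  -0.0012] F [-0.5  0.7 -0.3] w 40.1
```

>>> apply_moves --moves "30 -0.3 0 2 0 0 0; 30 -0.6 0 4 0 0 0; 30 -1 0 6 0 0 0; 30 -1 0 8 0 0 0; 30 -1 0 9 0 0 0"

```text
time_s: 38.42
position: [0.5251, 0.005, 0.1024]
tool_rot: [2.065, 2.364, -0.004]
ft_force: [0.6, -1.0, 1.8]
width: 0.457
```

```bash
python3 - <<'E'
from h import *
go2(hp(1,20,.10),HY,0)
E
```

```text
t 38.42 shift [ 0.3 -0.1  2.4] turn [-0.     0.004 -0.001] p [0.5251 0.005  0.1024] q [-0.1321  0.3872  0.0017  2.0199  0.0048  0.7347  0.0005] F [ 0.6 -1.   1.8] w 40.2
```

>>> apply_moves --moves "30 0 0 1 0 0 0; 30 0 0 1.8 0 0 0; 30 0 0 2.5 0 0 0; 30 0 0 3 0 0 0; 30 0 0 3 0 0 0"

```text
time_s: 39.05
position: [0.5258, 0.0042, 0.1006]
tool_rot: [2.065, 2.361, -0.003]
ft_force: [-1.0, -5.6, 10.4]
width: 0.452
```

```bash
python3 - <<'E'
from h import *
go2(hp(1,20,.10),HY,0)
E
```

```text
t 39.05 shift [ 1.2 -0.7  0.6] turn [ 0.001  0.005 -0.002] p [0.5258 0.0042 0.1006] q [-0.1316  0.3903  0.0026  2.0207  0.0053  0.7292  0.0004] F [-1.  -5.6 10.4] w 39.8
```

>>> apply_moves --moves "30 -0.5 0 0.5 0 0 0; 30 -0.8 0 1 0 0 0; 30 -0.8 0 1.5 0 0 0; 30 -0.8 0 1.5 0 0 0; 30 -0.8 0 1.5 0 0 0"

```text
time_s: 39.67
position: [0.526, 0.0041, 0.1004]
tool_rot: [2.065, 2.362, -0.002]
ft_force: [-5.8, -2.9, 23.4]
width: 0.456
```

```bash
python3 - <<'E'
from h import *
go2(hp(1,20,.10),HY,0)
E
```

```text
t 39.67 shift [ 1.3 -0.8  0.4] turn [ 0.002  0.004 -0.002] p [0.526  0.0041 0.1004] q [-0.1304  0.3907  0.002   2.0205  0.0045  0.7288  0.002 ] F [-5.8 -2.9 23.4] w 40.1
```

>>> apply_moves --moves "30 0 -0.3 0.3 0 0 0; 30 0 -0.5 0.5 0 0 0; 30 0 -0.5 0.5 0 0 0; 30 0 -0.5 0.5 0 0 0; 30 0 -0.5 0.5 0 0 0"

```text
time_s: 40.3
position: [0.526, 0.0041, 0.1004]
tool_rot: [2.065, 2.362, -0.001]
ft_force: [-5.8, -2.7, 28.4]
width: 0.454
```

```bash
python3 - <<'E'
from h import *
go2(hp(1,20,.10),HY,0)
w=read_camera("wrist");t=read_camera("top");s=read_camera("side")
cv2.imwrite("pics/f1.png",w[60:340,120:400]);cv2.imwrite("pics/f2.png",np.hstack([cv2.resize(s[140:260,180:300],None,fx=3.3,fy=3.3,interpolation=cv2.INTER_CUBIC),cv2.resize(t[100:300,80:280],(396,396),interpolation=cv2.INTER_CUBIC)]))
go2(hp(1,20,.10),HY,0)
E
```

```text
t 40.3 shift [ 1.3 -0.8  0.4] turn [ 0.003  0.004 -0.002] p [0.526  0.0041 0.1004] q [-0.1304  0.3903  0.0019  2.0213  0.0045  0.7275  0.002 ] F [-5.8 -2.7 28.4] w 39.9
t 40.45 shift [ 1.3 -0.8  0.4] turn [ 0.003  0.004 -0.002] p [0.526  0.0041 0.1004] q [-0.1304  0.3902  0.0019  2.0213  0.0045  0.7274  0.002 ] F [-6.9 -3.  27.2] w 40.2
```

View pics/f1.png

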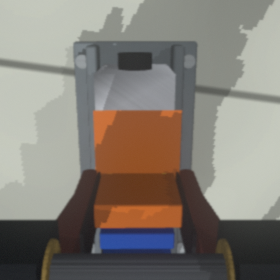

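View pics/f2.png

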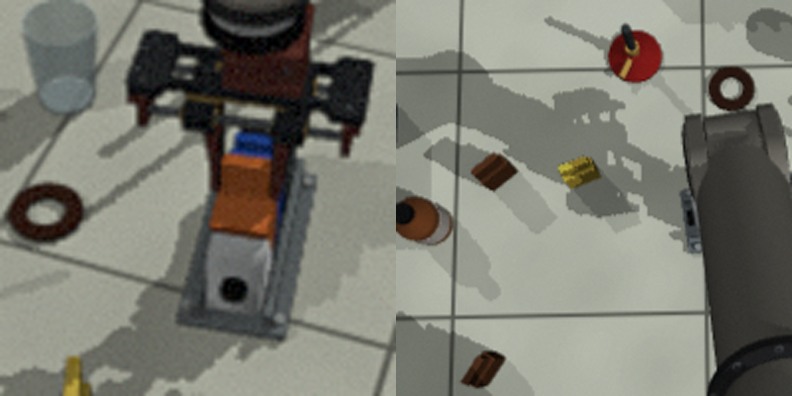

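```bash
python3 - <<'E'
from station import *
print(finish_job()); s=read_state();print(s["time_s"],s["position"],s["ft_force"],s["width"])
E
```

```text
the job is handed in; nothing more can be done
None
the job is handed in; nothing more can be done
```

The cell is packed: two blue plates stand tight against it, and the wedge sits bound between them and the stop, still gripped and pressed down. I handed in at about 40.5 s of the 67 s allowed. However, on the way I knocked over the yellow look-alike plate, so I did not leave everything else alone.

- **Plates:** the gap at floor level measured about 56 mm, so two plates fit, with about 16 mm left. The camera showed their tabs 20 mm apart. The third blue plate was not touched.
- **Wedge:** its slope faces the stop. It bound with its foot about 19.8 mm above the floor, against 19.6 mm predicted from the measured gap. In the last press, force rose from 10 to 28 N while the wedge moved about 0.2 mm. It held steady at about 27 N with the grip at 40 mm. About 6 N of sideways force at the wrist remained and did not ease when I shifted the tool 0.5 mm.
- **Yellow plate:** I hit it because I carried the second blue plate sideways too low. I picked it up and stood it upright again, but about 3 cm from its original spot and turned by about 1 rad. The last top picture shows it standing.
- **Disagreements:** the contact position when pushing the second plate was about 2 mm from what I expected. The pictures then showed the plates tight, so I used those. While I righted the yellow plate, one wrist joint came very close to the ends of its range (0.1706 against a limit of 0.17, 1.916 against 1.92). No reading passed a limit.
- **After handing in:** the interface gave no further readings, so I have no check on that final second.

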